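Set up the swing-out arm and shelve the broom head

ROBOT

A 6-joint arm with a two-finger parallel gripper is mounted at the origin on the work surface. World frame = base frame: x ahead of the robot, y to its left, z up, the work surface at z = 0. Lengths are in m, angles in degrees, forces in N, time in s.
With the tool pointing down it reaches from about 0.375 to 0.9 m from the base axis. Payload 3.1 kg.
Tool frame: the origin (TCP) lies at the very end of the fingers, on their centre line; the grasp point (between the pads) lies 19 mm behind it; z points along the fingers, y is the line along which they close (so a half turn about z gives the same grasp; the last joint's range is limited). The gripper opens to 87 mm and grips with 3 to 60 N. Pads are 19 mm wide; open, the fingers measure 117 mm over their backs; the gripper's body (75 mm by 190 mm) begins 51 mm behind the grasp point.
Start: joints at [63.455, 30.224, 82.088, -0, 67.689, -10.227], TCP at [0.176, 0.6, 0.223] pointing down, gripper open.
Joint ranges: [-176.69, 176.69], [-43.24, 126.21], [12.49, 139.97], [-82, 262], [0, 151.66], [-163.58, 163.58]. Speed limits (degrees/s): [159.86, 159.86, 180, 180, 180, 180].

INTERFACE

Orientations are given as a 3x3 rotation matrix whose columns are the frame's x, y, z axes.
In Python, from rig import bot, imaging gives the robot as it stands.
- The arm moves only by the tool drive_tool, never from a script. Its argument "deltas" is text: rows parted by semicolons, each of 5 numbers parted by spaces: the finger opening in mm, from 0 to 87, then the shift along the world's x, y, z in mm, then the turn about the world's z in rad. In form: jaw dx dy dz twist; .... A call has 1 to 12 rows; each row is the pose to reach, as a shift and turn from the pose commanded when the call began; what a row does not reach only later rows make up. A row lasts 1/10 s, in which the tool goes at most 50 mm and 8.59 degrees, less where a joint would pass 70% of its speed; a pose out of reach is approached as far as the arm can. A call with a gripper value outside its range is refused whole. The fingers move at their own pace and stop on an object; the grip force is fixed at half the most. Time passes only in rows, so rows that repeat a pose let the fingers close. It gives the time, the measured TCP pose, the force, the opening and the grip force at its end, in the units of the state.
- bot.read_state(): the state, without advancing time (a new reading comes with each control period).
- imaging.capture(name): name is "side" or "top" or "wrist"; returns the picture (400x640x3 uint8, red, green, blue); there is no depth.
- imaging.camera_model(name): a dict with "fx", "fy", "cx", "cy" (pixels), "dist" ([k1, k2, p1, p2, k3] as OpenCV has them; the pictures are not rectified), "T" (4x4, takes a point from camera to world coordinates). Camera axes: x right, y down, z forward; pixel columns grow to the right and rows downward; lengths in m; the calibration is good to about 2 mm. A picture is of the moment at which its call begins: read the wrist's pose just before it. camera_model takes no time and is no camera call; for the wrist camera it gives the pose at the moment of the call.
- bot.hand_in(): hands the job in; it is judged then, once.
The state is a dict: "time_s": time; "joint_positions": joint angles; "qvel": joint speeds; "tau": joint torques, N m; "position": TCP position; "tcp_rot": TCP orientation; "force": force on the tool from outside, world axes, zero at the start; "moment": the same for the moment, N m; "opening": opening from 0.0 (shut) to 1.0 (fully open); "grasp_force": force on a finger pad.
Only numpy, scipy, OpenCV 4.12 (cv2) and the standard library are available. Lean on these libraries where they do the work, as an engineer would, in place of code of your own. Each camera call takes 0.05 s, during which the arm holds its last target. There are 200 camera calls.

TASK

On the wire display rack, swing the folded support arm out to the front until its spring catch drops fully home, stopping there rather than forcing the stop round. Then lay the long broom head with the square boss, bristles down, level and centred across the two arms between the hinge and the end posts, parallel to the back of the rack, and let go. Leave the other goods where they stand.

Things in the scene. Friction and masses are not known exactly. Their poses are not given: they have to be found in the camera images.
- rack: Chrome wire display rack fixed on the counter, 390 wide (its y), 170 deep, 340 high. Origin on the counter; its +x points to its back, -x to its open front (towards the robot), z up. Uprights 20 dia at x +30, y -250 and +140; back wires between them at heights 30, 90, 160, 300. Two support arms stick out to the front when in use: a fixed one and a swing arm
- shelf_edge (a point): middle of the front edge of the rack's wire top shelf: x -50, y -55 in the rack frame, 282 high (underside 278). The shelf reaches from x -53 back to +53, y -254 to +144, over the folded swing arm, which can therefore be reached only with a tool tilted: fingers pointing down and to the back of the rack, the hand leaning to the front (30 to 40 degrees fits)
- fixed_post (a point): top centre of the upright post of the FIXED arm: rack frame x -170, y +55, 145 high; post round, 16 dia, 45 tall. The fixed arm runs from the back out to x -180 at y +55, 20 wide, its flat top 100 high, underside 80
- hinge (a point): on the SWING arm's vertical turning axis, at the height of the arm's top (100); rack frame x -30, y -55
- post (a point): centre of the top (145 high) of the swing arm's upright round steel post, 16 dia, 45 tall, 140 from the hinge axis: the thing to pinch or hook. The arm ends 150 from the axis, is 20 wide, fills heights 80 to 100, flat on top
- swing_arm (a joint): rad: 0 = folded, pointing to the rack's -y along its back; grows as it swings to the front (clockwise from above); 1.57 = pointing to the rack's -x, parallel to the fixed arm. Starts at 0.02 to 0.3. Light friction, 1 to 3 N at the post. The end stop was set by hand and lies anywhere from about 1.36 to 1.77, different each time; over 30 N at the post forces it out of its setting
- catch (a joint): brass spring pin beside the hinge, under the arm, in m: 0 to 0.001 while riding on the arm's cam; about -0.002 as it climbs a bump 0.7 to 0.4 rad before the end (some 5 N at the post); then it draws the arm in and reads +0.006 when dropped home in the notch, with the solid stop right behind. Short of that the arm may creep back; once home it holds the arm against about 5 N at the post
- broom_head: broom head to shelve: wood block 190 (its y) x 50 (its x) x 22 over black bristles 30 high; amid the block a square wood boss 36 x 36, from 52 to 94 high. Origin: centre of the bristles' underside; centre of mass on the boss axis; 0.25 to 0.5 kg. Starts loose on its bristles, left or right in front of the rack; same after a half turn. Goes to rack x -110, y 0, z 100
- scrub_brush: a bystander: shorter brush, 140 long (along its y), 50 wide, 60 high, low pad on top and no boss; loose
- pad_pack: a bystander: flat grey pack of pads 75 x 100 x 26 mm lying on the counter below the arms; loose
- spray_bottle: a bystander: white trigger spray bottle 80 dia, 215 high, standing; loose
- cleaner_jug: a bystander: white round bottle 90 dia, 210 high, standing; loose
- scraper: a bystander: flat scraper 200 long, lying on the counter beside the rack; loose

How it is judged:
By the outcome, as a careful person would: the job done as asked, in the order asked, and still so for the second after the job is handed in, with the robot touching nothing.
It also fails if it takes over 72 s, if anything falls off the work surface, if the arm or the gripper's body presses on something with over 40 N, if the wrist force passes 120 N, or if a joint passes its speed limit or range.

## Working session

There is one attempt and no reset: what is moved stays moved. The work goes in short steps, Python scripts to look and compute and a tool call to move; the robot and the scene stay as the last step left them, time stands still between calls to the robot, and variables do not carry over. Pictures are saved under pics/ and viewed, at most 10 in all, crops included, and the job is handed in when it is done.

Besides the shell and the picture viewer there is one more tool, called after "Call:" as name(argument=value, ...), one argument or row to a line, values as JSON. drive_tool: Moves the arm, as the interface text tells. Its arguments: {"type":"object","properties":{"deltas":{"type":"string"}},"required":["deltas"]}

```bash
ls; mkdir -p pics
python3 - <<'E'
from rig import bot, imaging
import cv2, numpy as np
for n in ("side","top"):
    im=imaging.capture(n); cv2.imwrite(f"pics/{n}0.png",im[:,:,::-1])
    m=imaging.camera_model(n); print(n,m["fx"],m["cx"],m["cy"],m["dist"],np.round(m["T"],3).tolist())
s=bot.read_state();print(s["time_s"],s["position"],np.round(s["tcp_rot"],3))
E
```

```text
pics
side 448.6999612907609 320.1004640488105 207.46720055413616 [-0.11586063  0.          0.          0.          0.        ] [[0.993, -0.088, 0.073, 0.443], [-0.115, -0.776, 0.621, -0.908], [0.002, -0.625, -0.781, 1.312], [0.0, 0.0, 0.0, 1.0]]
top 494.42075631208525 305.2982626824317 203.46543941476045 [-0.05005544  0.          0.          0.          0.        ] [[-0.013, -0.994, 0.112, 0.4], [-1.0, 0.01, -0.019, 0.015], [0.018, -0.112, -0.994, 1.761], [0.0, 0.0, 0.0, 1.0]]
0.1 [0.17529425 0.59923559 0.22165806] [[-0.96   0.281 -0.001]
 [ 0.281  0.96  -0.002]
 [ 0.    -0.002 -1.   ]]
```

View pics/side0.png

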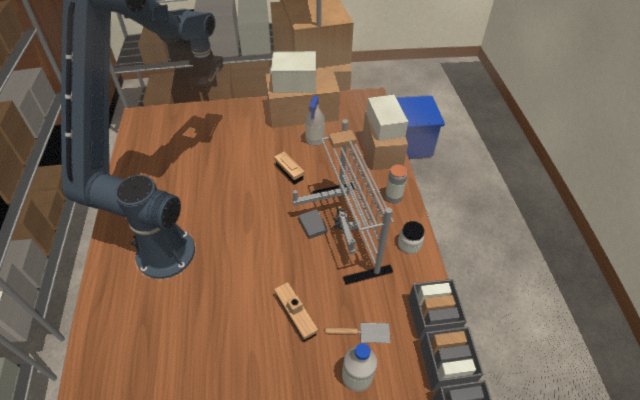

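View pics/top0.png

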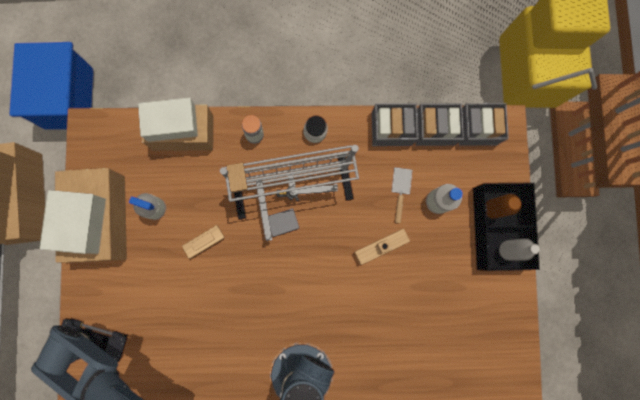

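The top view shows the uprights at about (223,170) and (355,150), the fixed arm's post near (267,237), the swing arm from about (290,192) to (335,188), and the broom with its boss at (383,247). The side view agrees. I'll enlarge both.

Run:
```python
import cv2, numpy as np
a=cv2.imread("pics/top0.png")[135:275,215:415]; b=cv2.imread("pics/side0.png")[120:345,265:415]
cv2.imwrite("pics/ct.png",cv2.resize(a,None,fx=4,fy=4,interpolation=cv2.INTER_CUBIC))
cv2.imwrite("pics/cs.png",cv2.resize(b[40:180],None,fx=4,fy=4,interpolation=cv2.INTER_CUBIC))
```

```text
(no output)
```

View pics/ct.png

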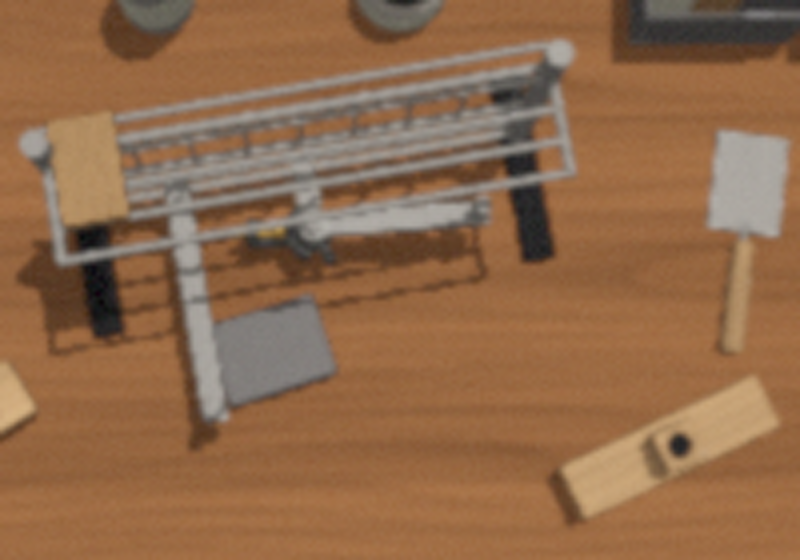

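View pics/cs.png

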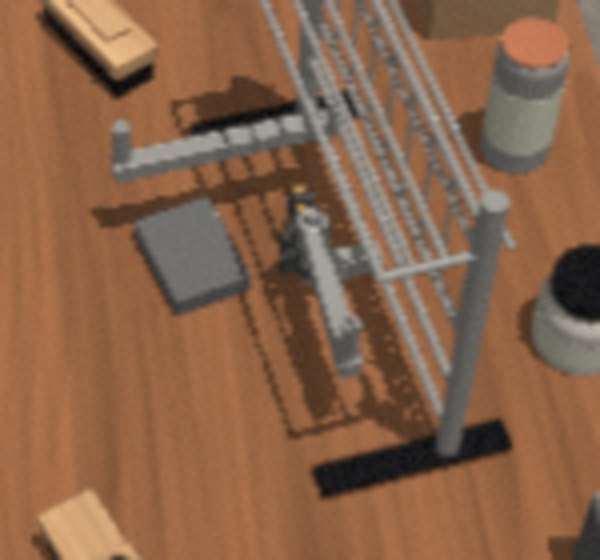

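The crops give usable points: upright tops, fixed post, shelf corners, hinge, swing post and broom corners. The tool can't tilt and the shelf blocks a vertical hand. I'll measure everything first. I could then hold the broom head crosswise and use its block end as the hook behind the post.

```bash
cat > h.py <<'E'
import cv2, numpy as np
from rig import bot, imaging
from scipy.optimize import least_squares
def cam(n):
    m=imaging.camera_model(n); K=np.array([[m["fx"],0,m["cx"]],[0,m["fy"],m["cy"]],[0,0,1]]); return K,np.array(m["dist"],float),np.array(m["T"])
def proj(c,P):
    K,d,T=c; W=np.linalg.inv(T); return cv2.projectPoints(np.array(P,float).reshape(-1,3),cv2.Rodrigues(W[:3,:3])[0],W[:3,3],K,d)[0].reshape(-1,2)
def ray(c,uv,z):
    K,d,T=c; p=cv2.undistortPoints(np.array(uv,float).reshape(-1,1,2),K,d).reshape(-1,2)
    r=np.c_[p,np.ones(len(p))]@T[:3,:3].T; o=T[:3,3]; return o+r*((z-o[2])/r[:,2])[:,None]
def tow(q,P):  # rack (mm) -> world (m)
    P=np.array(P,float).reshape(-1,3)/1000; c,s=np.cos(q[2]),np.sin(q[2])
    return np.c_[q[0]+c*P[:,0]-s*P[:,1], q[1]+s*P[:,0]+c*P[:,1], P[:,2]]
E
python3 - <<'E'
from h import *
t,s=cam("top"),cam("side")
ct=lambda L:np.array(L)/4-.375+[215,135]
cs=lambda L:np.array(L)/4-.375+[265,160]
RT=[(30,140,340),(30,-250,340),(-53,144,280),(-53,-254,280),(-170,55,145)]; uT=ct([(35,141),(560,53),(62,262),(573,173),(213,407)])
RS=[(30,-250,340),(-170,55,145),(-53,-254,280)]; uS=cs([(495,203),(120,127),(382,277)])
f=lambda q:np.r_[(proj(t,tow(q,RT))-uT).ravel(),(proj(s,tow(q,RS))-uS).ravel()]
r=least_squares(f,[.65,.0,0],loss="soft_l1");q=r.x;print("rack",q,np.degrees(q[2]));print(np.round(f(q),1))
def tri(a,b):
    return least_squares(lambda P:np.r_[(proj(t,P)-a).ravel(),(proj(s,P)-b).ravel()],[.65,0,.14])
for n,a,b in(("post",(486,203),(347,322)),("hinge",(312,228),(312,217)),("fpost",(213,407),(120,127))):
    o=tri(ct([a]),cs([b])); P=o.x; c,sn=np.cos(q[2]),np.sin(q[2]); d=P[:2]-q[:2]; print(n,P,"rack",1000*np.array([c*d[0]+sn*d[1],-sn*d[0]+c*d[1]]),o.cost)
for th in(0,.1,.2,.3):
    P=tow(q,[(-30-140*np.sin(th),-55-140*np.cos(th),145)]); print(th,(proj(t,P)+.375-[215,135])*4,(proj(s,P)+.375-[265,160])*4)
print("boss",ray(t,ct([(680,445)]),.094)); C=ray(t,ct([(752,377),(558,472),(780,425),(583,508)]),.052);print(C)
for i,j in((0,1),(2,3)): d=C[i]-C[j];print(np.degrees(np.arctan2(d[1],d[0])),np.hypot(*d[:2]))
E
```

```text
rack [0.65310571 0.08067297 0.16446435] 9.42311322980631
[ 0.3  0.4  0.4 -0.2 -0.6  0.7  1.2  0.3 -0.1 -0.3  0.6 -1.5  0.7 -1.5
 -0.4  0.5]
post [ 0.63855901 -0.11950894  0.14206452] rack [ -47.12498645 -195.09905152] 0.8031434237941413
hinge [0.63001567 0.02495893 0.09293774] rack [-31.90019272 -51.18185685] 0.10223064211416527
fpost [0.47478322 0.10722558 0.13748489] rack [-171.56894483   55.3899659 ] 0.07223245211005587
0 [[482.32152066 186.00428316]] [[371.15017672 314.31286832]]
0.1 [[484.57983502 202.60146602]] [[354.13065883 317.62625279]]
0.2 [[485.15730729 219.35544603]] [[336.67090243 319.50858112]]
0.3 [[484.04323717 236.09984705]] [[318.97655537 319.93338131]]
boss [[ 0.44089517 -0.28367669  0.094     ]]
[[ 0.50003493 -0.3559228   0.052     ]
 [ 0.42010658 -0.18476875  0.052     ]
 [ 0.45804807 -0.37901262  0.052     ]
 [ 0.38893785 -0.20566269  0.052     ]]
-64.96758688815856 0.18889745437839886
-68.26408268976567 0.18661838478214637
```

Rack pose found: (0.653, 0.081), yaw 9.4°. The swing arm is at about 0.12 rad. The broom is at (0.442, -0.281) with its long axis at about 113°. Next I go above it with the fingers across the block.

Call:
drive_tool(
  deltas="87 275 -300 80 -0.4;87 275 -300 80 -0.4;87 275 -300 80 -0.4;87 275 -300 80 -0.4;87 275 -300 80 -0.4;87 275 -300 80 -0.6;87 275 -300 80 -0.878;87 275 -400 80 -0.878;87 275 -450 80 -0.878;87 275 -500 80 -0.878;87 275 -550 80 -0.878;87 275 -600 80 -0.878",
)

```text
time_s: 1.3
position: [0.4446, 0.0986, 0.3008]
tcp_rot: [[-0.397, 0.918, 0.0], [0.918, 0.397, -0.0], [-0.0, 0.0, -1.0]]
force: [1.3, 0.0, -0.1]
opening: 0.999
grasp_force: 0.0
```

Call:
drive_tool(
  deltas="87 0 -50 0 0;87 0 -100 0 0;87 0 -150 0 0;87 0 -200 0 0;87 -4 -240 0 0;87 -8 -281 -20 0;87 -8 -281 -50 0;87 -8 -281 -50 0",
)

```text
time_s: 2.1
position: [0.4339, -0.1799, 0.2475]
tcp_rot: [[-0.394, 0.919, -0.008], [0.919, 0.394, 0.006], [0.008, -0.005, -1.0]]
force: [-0.1, 0.8, 0.3]
opening: 1.0
grasp_force: 0.0
```

Run:
```python
from h import *
s=bot.read_state();c=cam("wrist");im=imaging.capture("wrist");cv2.imwrite("pics/w1.png",im[:,:,::-1])
np.savez("w1.npz",K=c[0],d=c[1],T=c[2]);print(s["time_s"],s["position"],np.round(s["tcp_rot"],2).tolist(),s["force"])
print("expected boss px",proj(c,[.441,-.283,.094]),proj(c,[.442,-.281,.052]))
```

```text
2.1 [ 0.43385164 -0.17989466  0.24754836] [[-0.39, 0.92, -0.01], [0.92, 0.39, 0.01], [0.01, -0.0, -1.0]] [-0.06014166  0.82300445  0.34001508]
expected boss px [[285.86556503 265.18245043]] [[290.18232319 247.69956819]]
```

View pics/w1.png

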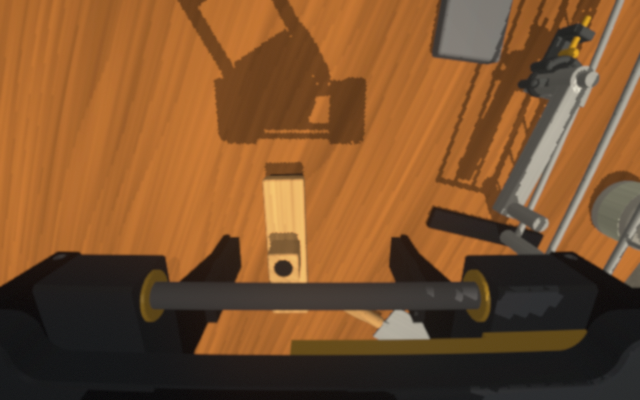

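The wrist view shows the boss hole at (284,267), the block edges at about (265,182) and (303,180), and the swing post top at (541,223). This fits the earlier estimate.

Run:
```python
from h import *
z=np.load("w1.npz");c=(z["K"],z["d"],z["T"])
print("boss",ray(c,[(284,267)],.094)); C=ray(c,[(265,182),(303,180),(306,290)],.052);print(C); d=C[2]-C[1];print(np.degrees(np.arctan2(d[1],d[0])))
print("post",ray(c,[(541,223)],.145),"hinge",ray(c,[(584,78)],.1))
q=[.6531,.0807,.1645]
import math
P=np.array([-47,-195]);ph=math.radians(30);u=np.array([math.cos(ph),math.sin(ph)]);n=np.array([-u[1],u[0]])
for nm,o,a in(("far",41,182),("in",43,82),("touch",33,82)):
    h=P-o*n-a*u;print(nm,h,tow(q,[(*h,167)]))
for th in np.arange(.12,1.75,.12):
    a=82 if th<.6 else 45
    p=np.array([-30-140*math.sin(th),-55-140*math.cos(th)]);h=p-33*n-a*u;print(round(th,2),a,np.round(tow(q,[(*h,167)])*1000))
```

```text
boss [[ 0.43989123 -0.28606162  0.094     ]]
[[ 0.38207591 -0.2125299   0.052     ]
 [ 0.42289352 -0.19231698  0.052     ]
 [ 0.48481692 -0.33089596  0.052     ]]
-65.92273197053355
post [[ 0.63937578 -0.11897166  0.145     ]] hinge [[0.63117867 0.0222237  0.1       ]]
far [-184.11662349 -321.50704156] [[ 0.52411859 -0.26661758  0.167     ]]
in [ -96.51408311 -273.23909236] [[ 0.60263421 -0.20465552  0.167     ]]
touch [-101.51408311 -264.57883832] [[ 0.59628351 -0.19693097  0.167     ]]
0.12 82 [[ 596. -196.  167.]]
0.24 82 [[ 580. -196.  167.]]
0.36 82 [[ 563. -193.  167.]]
0.48 82 [[ 547. -189.  167.]]
0.6 45 [[ 560. -159.  167.]]
0.72 45 [[ 545. -151.  167.]]
0.84 45 [[ 531. -142.  167.]]
0.96 45 [[ 519. -131.  167.]]
1.08 45 [[ 508. -118.  167.]]
1.2 45 [[ 498. -104.  167.]]
1.32 45 [[491. -89. 167.]]
1.44 45 [[485. -73. 167.]]
1.56 45 [[481. -57. 167.]]
1.68 45 [[479. -40. 167.]]
```

Call:
drive_tool(
  deltas="87 3 -50 0 0.016;87 6 -100 0 0.016;87 6 -106 -20 0.016;87 6 -106 -70 0.016;87 6 -106 -120 0.016;87 6 -106 -165 0.016;87 6 -106 -185 0.016;87 6 -106 -186 0.016;87 6 -106 -186 0.016;87 6 -106 -186 0.016",
)

```text
time_s: 3.15
position: [0.4443, -0.2872, 0.0669]
tcp_rot: [[-0.412, 0.911, 0.003], [0.911, 0.412, -0.003], [-0.004, 0.001, -1.0]]
force: [0.5, -0.5, -0.3]
opening: 1.0
grasp_force: 0.0
```

Call:
drive_tool(
  deltas="87 -4 1 -6 0;87 -4 1 -6 0;20 -4 1 -6 0;20 -4 1 -6 0;20 -4 1 -6 0;20 -4 1 -6 0;20 -4 1 -6 0;20 -4 1 -6 0;20 -4 1 -6 0;20 -4 1 -6 0",
)

```text
time_s: 4.15
position: [0.4387, -0.2854, 0.0588]
tcp_rot: [[-0.411, 0.911, -0.0], [0.911, 0.411, 0.0], [0.0, -0.0, -1.0]]
force: [-0.1, 0.2, 0.2]
opening: 0.407
grasp_force: 30.0
```

Gripped. Now lift, turn so the block's axis points in behind the post, and go to the approach point.

Call:
drive_tool(
  deltas="20 0 0 45 0;20 0 0 90 -0.15;20 0 0 107 -0.3;20 20 5 107 -0.45;20 40 10 107 -0.6;20 60 15 107 -0.75;20 80 18 107 -0.9;20 85 18 107 -1.05;20 85 18 107 -1.2;20 85 18 107 -1.307;20 85 18 107 -1.307;20 85 18 107 -1.307",
)

```text
time_s: 5.35
position: [0.5231, -0.267, 0.1651]
tcp_rot: [[0.771, 0.637, -0.002], [0.637, -0.771, 0.001], [-0.0, -0.002, -1.0]]
force: [-0.1, -0.8, -4.1]
opening: 0.409
grasp_force: 30.0
```

Run:
```python
from h import *
a=imaging.capture("side");b=imaging.capture("top")
cv2.imwrite("pics/s2.png",np.vstack([cv2.resize(a[150:330,250:450],None,fx=2,fy=2)[:,:,::-1][:300],cv2.resize(b[120:270,220:420],None,fx=2,fy=2)[:,:,::-1]]))
s=bot.read_state();print(s["position"],s["opening"],np.degrees(np.arctan2(s["tcp_rot"][1][1],s["tcp_rot"][0][1])),s["force"])
```

```text
[ 0.52338338 -0.26726554  0.16547188] 0.4102260072466953 -50.50917513300056 [-0.58477554 -0.11158496 -3.80668815]
```

View pics/s2.png

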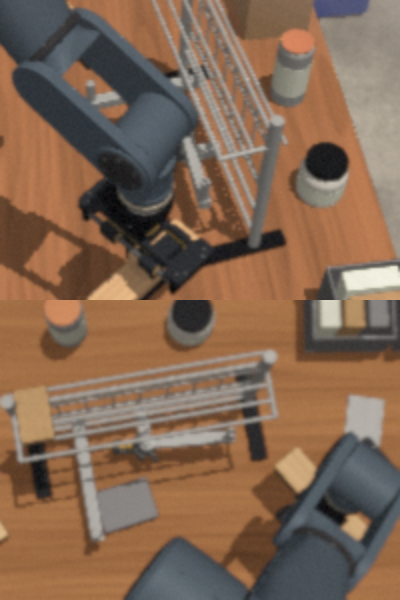

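The block end (top view, about (295,467)) is poised to slide in behind the swing post at about (225,435). Sliding in along the block's axis.

Call:
drive_tool(
  deltas="20 20 15 1 0;20 40 31 1 0;20 55 43 1 0;20 70 54 1 0;20 79 62 1 0;20 79 62 1 0;20 79 62 1 0",
)

```text
time_s: 6.15
position: [0.6023, -0.2054, 0.1666]
tcp_rot: [[0.772, 0.636, -0.001], [0.636, -0.772, -0.0], [-0.001, -0.001, -1.0]]
force: [-0.7, -0.0, -4.0]
opening: 0.405
grasp_force: 30.0
```

Call:
drive_tool(
  deltas="20 -3 5 0 0;20 -6 9 0 0;20 -14 10 0 0;20 -22 10 0 0;20 -30 11 0 0;20 -39 13 0 0;20 -47 15 0 0;20 -55 17 0 0;20 -55 17 0 0",
)

```text
time_s: 7.05
position: [0.5469, -0.1909, 0.1678]
tcp_rot: [[0.774, 0.634, 0.001], [0.634, -0.774, -0.004], [-0.001, 0.004, -1.0]]
force: [1.0, -4.6, -3.3]
opening: 0.412
grasp_force: 30.0
```

Run:
```python
from h import *
a=imaging.capture("side");b=imaging.capture("top")
cv2.imwrite("pics/s3.png",np.hstack([cv2.resize(a[150:300,250:400],None,fx=2.6,fy=2.6)[:,:,::-1],cv2.resize(b[120:270,220:370],None,fx=2.6,fy=2.6)[:,:,::-1]]))
```

```text
(no output)
```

View pics/s3.png

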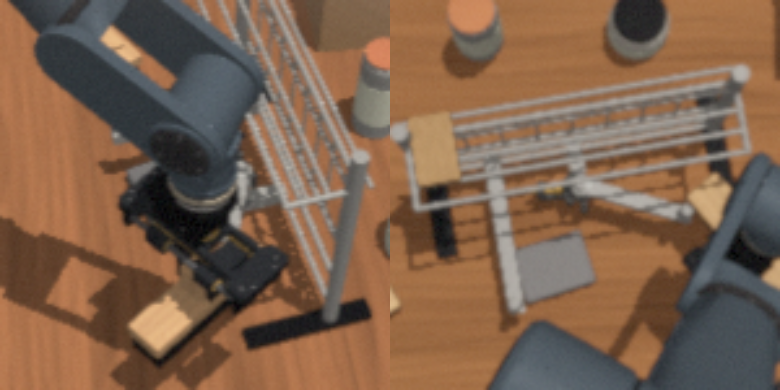

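The broom's end has swung the arm to about 0.45 rad (top panel: post at about (686,212)). I'll continue and shift the contact nearer to the hand.

Call:
drive_tool(
  deltas="20 -8 4 0 0;20 -16 9 0 0;20 -22 12 0 0;20 -15 21 0 0;20 -8 31 0 0;20 -2 39 0 0;20 -8 44 0 0;20 -14 49 0 0;20 -20 54 0 0;20 -20 54 0 0",
)

```text
time_s: 8.15
position: [0.5255, -0.1327, 0.1666]
tcp_rot: [[0.773, 0.635, -0.003], [0.635, -0.773, 0.003], [-0.001, -0.004, -1.0]]
force: [0.2, -1.0, -4.1]
opening: 0.408
grasp_force: 30.0
```

Call:
drive_tool(
  deltas="20 -4 3 0 0;20 -8 7 0 0;20 -12 11 0 0;20 -17 15 0 0;20 -17 15 0 0",
)

```text
time_s: 8.65
position: [0.5107, -0.1187, 0.1669]
tcp_rot: [[0.773, 0.635, 0.001], [0.635, -0.773, 0.001], [0.001, 0.0, -1.0]]
force: [2.2, -1.1, -4.7]
opening: 0.409
grasp_force: 30.0
```

Call:
drive_tool(
  deltas="20 -3 4 0 0;20 -6 8 0 0;20 -8 11 0 0;20 -10 14 0 0;20 -10 14 0 0",
)

```text
time_s: 9.15
position: [0.5014, -0.107, 0.1672]
tcp_rot: [[0.772, 0.635, 0.001], [0.635, -0.772, -0.003], [-0.001, 0.003, -1.0]]
force: [1.5, -5.3, -4.5]
opening: 0.409
grasp_force: 30.0
```

Call:
drive_tool(
  deltas="20 -3 5 0 0;20 -6 9 0 0;20 -8 14 0 0;20 -10 18 0 0;20 -10 18 0 0",
)

```text
time_s: 9.65
position: [0.4898, -0.0865, 0.1669]
tcp_rot: [[0.772, 0.635, -0.002], [0.635, -0.772, 0.001], [-0.0, -0.002, -1.0]]
force: [-0.5, -2.0, -3.4]
opening: 0.411
grasp_force: 30.0
```

Call:
drive_tool(
  deltas="20 -2 4 0 0;20 -3 8 0 0;20 -3 8 0 0",
)

```text
time_s: 9.95
position: [0.4866, -0.078, 0.1665]
tcp_rot: [[0.772, 0.635, -0.002], [0.635, -0.772, 0.002], [-0.0, -0.003, -1.0]]
force: [0.0, 0.7, -3.0]
opening: 0.408
grasp_force: 30.0
```

Call:
drive_tool(
  deltas="20 -1 4 0 0;20 -2 8 0 0;20 -2 8 0 0",
)

```text
time_s: 10.25
position: [0.4849, -0.0703, 0.1666]
tcp_rot: [[0.772, 0.635, -0.002], [0.635, -0.772, 0.001], [-0.0, -0.002, -1.0]]
force: [-0.3, -0.6, -3.7]
opening: 0.41
grasp_force: 30.0
```

Call:
drive_tool(
  deltas="20 -1 4 0 0;20 -2 7 0 0;20 -2 7 0 0",
)

```text
time_s: 10.55
position: [0.4832, -0.0638, 0.1668]
tcp_rot: [[0.772, 0.635, -0.001], [0.635, -0.772, 0.001], [-0.0, -0.001, -1.0]]
force: [-0.1, -0.5, -3.0]
opening: 0.408
grasp_force: 30.0
```

Run:
```python
from h import *
a=imaging.capture("side");b=imaging.capture("top")
cv2.imwrite("pics/s4.png",np.hstack([cv2.resize(a[150:300,250:400],None,fx=2.6,fy=2.6,interpolation=2)[:,:,::-1],cv2.resize(b[150:270,230:350],None,fx=3.25,fy=3.25,interpolation=2)[:,:,::-1]]))
```

```text
(no output)
```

View pics/s4.png

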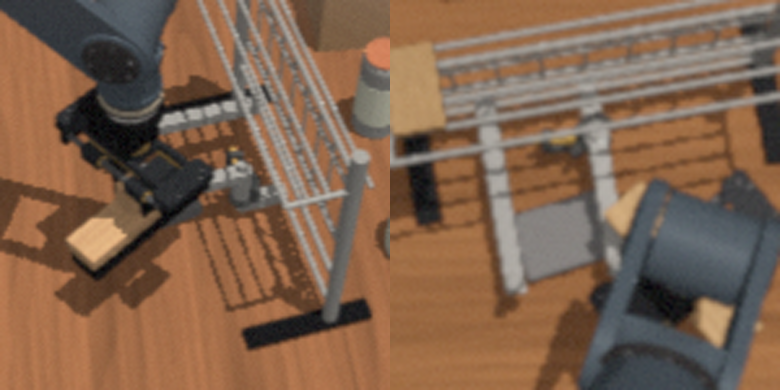

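The swing arm is now parallel to the fixed one (right panel: hinge (593,125) to (613,262)), just ahead of the block. I'll press on in small steps to feel for the solid stop.

Call:
drive_tool(
  deltas="20 0 3 0 0;20 -1 6 0 0;20 -1 6 0 0",
)

```text
time_s: 10.95
position: [0.4823, -0.058, 0.1668]
tcp_rot: [[0.772, 0.635, -0.001], [0.635, -0.772, 0.0], [-0.0, -0.001, -1.0]]
force: [-0.5, -0.0, -3.7]
opening: 0.41
grasp_force: 30.0
```

Call:
drive_tool(
  deltas="20 0 2 0 0;20 0 4 0 0;20 0 4 0 0",
)

```text
time_s: 11.25
position: [0.4827, -0.0542, 0.1668]
tcp_rot: [[0.772, 0.635, -0.0], [0.635, -0.772, 0.0], [-0.0, -0.0, -1.0]]
force: [-0.2, -0.1, -3.0]
opening: 0.408
grasp_force: 30.0
```

Call:
drive_tool(
  deltas="20 0 2 0 0;20 0 4 0 0;20 0 4 0 0",
)

```text
time_s: 11.55
position: [0.4826, -0.0502, 0.1668]
tcp_rot: [[0.773, 0.635, -0.0], [0.635, -0.773, 0.0], [-0.0, -0.0, -1.0]]
force: [-0.4, -0.7, -3.6]
opening: 0.405
grasp_force: 30.0
```

Call:
drive_tool(
  deltas="20 0 2 0 0;20 0 4 0 0;20 0 4 0 0",
)

```text
time_s: 11.85
position: [0.4826, -0.0462, 0.1668]
tcp_rot: [[0.772, 0.635, -0.0], [0.635, -0.772, 0.0], [-0.0, -0.0, -1.0]]
force: [0.4, 1.2, -3.6]
opening: 0.412
grasp_force: 30.0
```

Call:
drive_tool(
  deltas="20 0 1 0 0;20 0 3 0 0;20 0 3 0 0",
)

```text
time_s: 12.15
position: [0.4827, -0.0432, 0.1668]
tcp_rot: [[0.773, 0.635, -0.0], [0.635, -0.773, 0.0], [-0.0, -0.0, -1.0]]
force: [-0.2, -0.6, -3.5]
opening: 0.414
grasp_force: 30.0
```

Call:
drive_tool(
  deltas="20 0 1 0 0;20 0 3 0 0;20 0 3 0 0",
)

```text
time_s: 12.45
position: [0.4826, -0.0402, 0.1668]
tcp_rot: [[0.773, 0.635, -0.0], [0.635, -0.773, 0.0], [-0.0, -0.0, -1.0]]
force: [1.0, -1.1, -3.4]
opening: 0.409
grasp_force: 30.0
```

```bash
cat > ang.py <<'E'
from h import *
def arm(q=(.6531,.0807,.1645)):
    b=imaging.capture("top").astype(float);t=cam("top");g=b.mean(2)-1.2*(b.max(2)-b.min(2))
    for lab,lo,hi in(("fixed",30,80),("swing",-90,-15)):
        pts=[]
        ys=np.arange(lo,hi,1.)
        for x in range(-135,-60,6):
            p=proj(t,tow(q,[(x,y,100) for y in ys])).astype(np.float32)
            v=cv2.remap(g.astype(np.float32),p[None,:,0],p[None,:,1],1)[0]
            w=np.convolve(v,np.ones(20)/20,"same"); i=w[10:-10].argmax()+10; pts.append((x,ys[i],w[i]))
        pts=np.array(pts); ok=pts[:,2]>np.median(pts[:,2])-25
        k=np.polyfit(pts[ok,0],pts[ok,1],1); print(lab,"slope",k[0],"y at -30",np.polyval(k,-30));print(np.round(pts).astype(int).tolist())
E
python3 -c "from ang import *;arm();s=bot.read_state();print(s['force'])"
```

```text
fixed slope 0.0303643724696359 y at -30 58.905870445344135
[[-135, 56, 152], [-129, 56, 149], [-123, 56, 149], [-117, 56, 151], [-111, 56, 148], [-105, 56, 147], [-99, 57, 147], [-93, 57, 144], [-87, 58, 142], [-81, 58, 127], [-75, 58, 118], [-69, 58, 142], [-63, 57, 143]]
swing slope 0.33791208791208766 y at -30 -26.76098901098902
[[-135, -69, 87], [-129, -71, 86], [-123, -74, 83], [-117, -76, 81], [-111, -26, 80], [-105, -26, 83], [-99, -28, 94], [-93, -43, 133], [-87, -46, 149], [-81, -47, 137], [-75, -48, 122], [-69, -48, 147], [-63, -49, 146]]
[ 0.40468181  0.11973346 -4.86443126]
```

The arm is at about 1.69 rad and hasn't met the stop yet. Continuing in small steps.

Call:
drive_tool(
  deltas="20 0 1 0 0;20 0 3 0 0;20 0 3 0 0",
)

```text
time_s: 12.8
position: [0.4826, -0.0372, 0.1668]
tcp_rot: [[0.773, 0.635, -0.0], [0.635, -0.773, 0.0], [-0.0, -0.0, -1.0]]
force: [-0.3, -0.2, -2.8]
opening: 0.412
grasp_force: 30.0
```

Call:
drive_tool(
  deltas="20 0 1 0 0;20 0 2 0 0;20 0 2 0 0",
)

```text
time_s: 13.1
position: [0.4827, -0.0353, 0.1668]
tcp_rot: [[0.773, 0.635, -0.0], [0.635, -0.773, 0.0], [-0.0, -0.0, -1.0]]
force: [-0.9, -0.2, -4.7]
opening: 0.413
grasp_force: 30.0
```

```bash
python3 -c "from ang import *;arm();s=bot.read_state();print(s['force'])"
```

```text
fixed slope 0.0303643724696359 y at -30 58.905870445344135
[[-135, 56, 152], [-129, 56, 149], [-123, 56, 148], [-117, 56, 151], [-111, 56, 148], [-105, 56, 147], [-99, 57, 146], [-93, 57, 145], [-87, 58, 141], [-81, 58, 127], [-75, 58, 117], [-69, 58, 141], [-63, 57, 144]]
swing slope 0.36355311355311337 y at -30 -26.68406593406595
[[-135, -68, 86], [-129, -68, 83], [-123, -69, 81], [-117, -69, 82], [-111, -69, 80], [-105, -26, 80], [-99, -26, 85], [-93, -41, 109], [-87, -45, 139], [-81, -47, 138], [-75, -48, 123], [-69, -48, 146], [-63, -49, 146]]
[-0.76376639  0.16341476 -3.53068385]
```

Call:
drive_tool(
  deltas="20 0 1 0 0;20 0 3 0 0;20 0 3 0 0",
)

```text
time_s: 13.45
position: [0.483, -0.0324, 0.1669]
tcp_rot: [[0.773, 0.635, 0.0], [0.635, -0.773, -0.0], [0.0, 0.0, -1.0]]
force: [1.7, 0.4, -4.2]
opening: 0.415
grasp_force: 30.0
```

Call:
drive_tool(
  deltas="20 0 1 0 0;20 0 3 0 0;20 0 3 0 0",
)

```text
time_s: 13.75
position: [0.4829, -0.0292, 0.1669]
tcp_rot: [[0.773, 0.635, 0.0], [0.635, -0.773, 0.0], [0.0, 0.0, -1.0]]
force: [0.5, 0.4, -3.9]
opening: 0.411
grasp_force: 30.0
```

Run:
```python
from h import *
w=imaging.capture("wrist");b=imaging.capture("top")
cv2.imwrite("pics/s5.png",np.hstack([cv2.resize(w,None,fx=.78,fy=.78)[:,:,::-1],cv2.resize(b[160:256,260:340],None,fx=3.25,fy=3.25,interpolation=2)[:,:,::-1]]))
c=cam("wrist")
for th in(1.5,1.6,1.7,1.77):
  P=tow([.6531,.0807,.1645],[(-30-140*np.sin(th),-55-140*np.cos(th),145)]);print(th,P,proj(c,P)*.78,(proj(cam("top"),P)-[260,160])*3.25+[499,0])
```

```text
1.5 [[ 0.4963694  -0.01110865  0.145     ]] [[237.70855419 157.83165904]] [[641.800013   225.91090195]]
1.6 [[0.49379114 0.00264596 0.145     ]] [[222.26470203 149.81894299]] [[628.16123624 228.62808077]]
1.7 [[0.49259894 0.01658925 0.145     ]] [[207.37413257 140.18225038]] [[614.31170112 229.97094969]]
1.77 [[0.49259604 0.02638725 0.145     ]] [[197.33847563 132.46989467]] [[604.56779832 230.084745  ]]
```

View pics/s5.png

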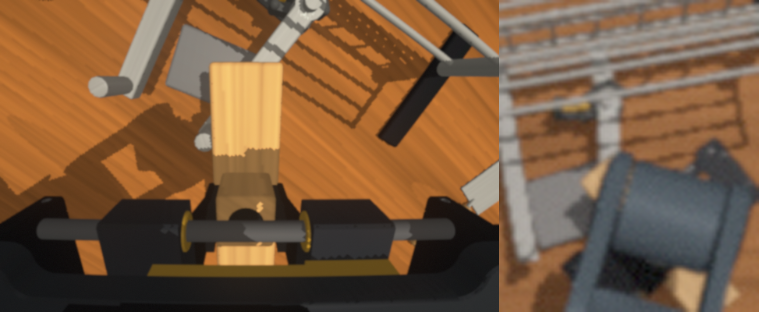

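The wrist view shows the post top at (205,140), right beside the block's left edge (213). That puts the arm at about 1.70 rad, ahead of the block and about to be touched.

Call:
drive_tool(
  deltas="20 0 1 0 0;20 0 2 0 0;20 0 2 0 0",
)

```text
time_s: 14.15
position: [0.4828, -0.0275, 0.1669]
tcp_rot: [[0.773, 0.635, 0.0], [0.635, -0.773, -0.0], [-0.0, 0.0, -1.0]]
force: [0.8, -1.4, -3.5]
opening: 0.413
grasp_force: 30.0
```

Call:
drive_tool(
  deltas="20 0 1 0 0;20 0 2 0 0;20 0 2 0 0",
)

```text
time_s: 14.45
position: [0.4831, -0.0257, 0.167]
tcp_rot: [[0.773, 0.635, 0.001], [0.635, -0.773, -0.001], [0.0, 0.001, -1.0]]
force: [0.9, -2.8, -3.8]
opening: 0.412
grasp_force: 30.0
```

Call:
drive_tool(
  deltas="20 0 1 0 0;20 0 2 0 0;20 0 2 0 0",
)

```text
time_s: 14.75
position: [0.4831, -0.0238, 0.167]
tcp_rot: [[0.772, 0.635, 0.001], [0.635, -0.772, -0.001], [0.0, 0.001, -1.0]]
force: [0.8, -4.4, -3.8]
opening: 0.41
grasp_force: 30.0
```

Call:
drive_tool(
  deltas="20 0 2 0 0;20 0 4 0 0;20 0 4 0 0",
)

```text
time_s: 15.05
position: [0.4836, -0.0203, 0.1671]
tcp_rot: [[0.772, 0.635, 0.002], [0.635, -0.772, -0.002], [0.0, 0.003, -1.0]]
force: [0.9, -6.0, -3.3]
opening: 0.411
grasp_force: 30.0
```

```bash
cat > post.py <<'E'
from h import *
c=cam("wrist");w=imaging.capture("wrist")
P=lambda th:tow([.6531,.0807,.1645],[(-30-140*np.sin(th),-55-140*np.cos(th),145)])
ths=np.arange(1.4,1.9,.02);pp=np.array([proj(c,P(t))[0] for t in ths])
g=w.astype(float);m=(g.max(2)-g.min(2)<28)&(g.mean(2)>95)
n,l,st,ce=cv2.connectedComponentsWithStats(m.astype(np.uint8))
for i in range(1,n):
    d=np.linalg.norm(pp-ce[i],axis=1)
    if st[i,4]>40 and d.min()<15: print("blob",ce[i],st[i],"theta~",ths[d.argmin()])
print(pp[[5,10,15,18]].round().tolist(),bot.read_state()["force"])
E
python3 post.py
```

```text
blob [261.29104478 182.44527363] [251 171  20  24 402] theta~ 1.7800000000000002
[[315.0, 212.0], [295.0, 202.0], [277.0, 189.0], [266.0, 181.0]] [ 1.29919869 -7.19570775 -4.14326877]
```

```bash
python3 - <<'E'
from h import *
b=cv2.imread("pics/s5.png")[:,:499].astype(float);m=(b.max(2)-b.min(2)<28)&(b.mean(2)>95)
n,l,st,ce=cv2.connectedComponentsWithStats(m.astype(np.uint8))
for i in range(1,n):
    if st[i,4]>25 and abs(ce[i]-[205,140]).max()<15: print("old",ce[i]/.78,st[i]/.78)
w=imaging.capture("wrist");cv2.imwrite("pics/raw6.png",w[:,:,::-1])
for nm,I in(("old",cv2.resize(b.astype(np.uint8),None,fx=1/.78,fy=1/.78)),("new",w[:,:,::-1])):
    s=I[:,:,2].astype(float)-I[:,:,0]
    # block: bright yellow
    k=(I[:,:,2]>190)&(I[:,:,1]>140)
    for r in(95,120,150,180):
        xs=np.where(k[r,240:390])[0]+240; print(nm,r,xs.min() if len(xs) else None,xs.max() if len(xs) else None)
c=cam("wrist")
for z in(0.145,0.1): print("post at",z,ray(c,[(261,182)],z))
E
python3 -c "from ang import *;arm();s=bot.read_state();print(s['force'])"|grep -A2 swing
```

```text
old [260.4583081  180.65818696] [250.         169.23076923  20.51282051  24.35897436 325.64102564]
old 95 270 361
old 120 271 360
old 150 272 359
old 180 273 358
new 95 270 362
new 120 271 360
new 150 272 359
new 180 273 358
post at 0.145 [[0.49023769 0.02696643 0.145     ]]
post at 0.1 [[0.47613608 0.02556396 0.1       ]]
swing slope 0.09981684981684946 y at -30 -38.88186813186815
[[-135, -50, 87], [-129, -52, 80], [-123, -56, 74], [-117, -47, 75], [-111, -30, 69], [-105, -49, 74], [-99, -53, 71], [-93, -40, 68], [-87, -41, 89], [-81, -42, 120], [-75, -44, 116], [-69, -45, 146], [-63, -46, 147]]
[ 1.31401289 -4.9463982  -3.56205339]
```

The arm yields a little (about 0.7 N/mm) where it rested. I'll back off and see where it settles.

Call:
drive_tool(
  deltas="20 0 -3 0 0;20 0 -8 0 0;20 0 -14 0 0;20 0 -16 0 0;20 0 -16 0 0",
)

```text
time_s: 15.7
position: [0.482, -0.0353, 0.1666]
tcp_rot: [[0.773, 0.634, -0.002], [0.634, -0.773, 0.001], [-0.001, -0.002, -1.0]]
force: [-1.0, 0.2, -3.8]
opening: 0.413
grasp_force: 30.0
```

```bash
python3 post.py; python3 -c "from ang import *;arm()"|grep -A2 swing
```

```text
blob [253.63568773 171.76208178] [240 157  27  29 538] theta~ 1.7200000000000002
[[298.0, 196.0], [278.0, 185.0], [259.0, 173.0], [248.0, 164.0]] [-0.37292367 -0.54556822 -4.09015018]
swing slope 0.40018315018315004 y at -30 -23.079670329670336
[[-135, -69, 89], [-129, -66, 81], [-123, -69, 81], [-117, -68, 81], [-111, -70, 78], [-105, -26, 75], [-99, -26, 92], [-93, -39, 124], [-87, -43, 151], [-81, -44, 144], [-75, -46, 125], [-69, -46, 151], [-63, -47, 148]]
```

It settled at about 1.72, slightly further than before. I'll push once more, carefully, to find the solid stop well below 30 N.

Call:
drive_tool(
  deltas="20 0 6 0 0;20 0 12 0 0;20 0 15 0 0;20 0 17 0 0;20 0 17 0 0",
)

```text
time_s: 16.3
position: [0.4844, -0.0195, 0.1674]
tcp_rot: [[0.772, 0.636, 0.004], [0.636, -0.772, -0.003], [0.001, 0.005, -1.0]]
force: [1.1, -5.4, -4.6]
opening: 0.412
grasp_force: 30.0
```

Call:
drive_tool(
  deltas="20 0 1 0 0;20 0 2 0 0;20 0 2 0 0",
)

```text
time_s: 16.6
position: [0.4846, -0.0183, 0.1675]
tcp_rot: [[0.772, 0.636, 0.004], [0.636, -0.772, -0.005], [0.0, 0.006, -1.0]]
force: [1.5, -7.4, -3.0]
opening: 0.411
grasp_force: 30.0
```

Call:
drive_tool(
  deltas="20 0 1 0 0;20 0 2 0 0;20 0 2 0 0",
)

```text
time_s: 16.9
position: [0.4849, -0.0167, 0.1676]
tcp_rot: [[0.771, 0.636, 0.005], [0.636, -0.771, -0.005], [0.0, 0.007, -1.0]]
force: [1.2, -8.4, -4.5]
opening: 0.41
grasp_force: 30.0
```

```bash
cat >> post.py <<'E'
for i in range(1,n):
    d=np.linalg.norm(pp-ce[i],axis=1)
    if st[i,4]>40 and d.min()<15: print(ray(c,[ce[i]],.145)*1000)
E
python3 post.py; python3 -c "from ang import *;arm()"|grep -A2 swing
```

```text
blob [263.87755102 162.55102041] [256 156  14  16  49] theta~ 1.8400000000000003
blob [261.45714286 185.19220779] [251 174  20  24 385] theta~ 1.7800000000000002
[[318.0, 216.0], [298.0, 206.0], [280.0, 194.0], [269.0, 186.0]] [ 1.68273032 -8.70912753 -3.75511878]
[[502.40608402  36.37622926 145.        ]]
[[490.03722742  29.01525861 145.        ]]
swing slope 0.043956043956043814 y at -30 -39.50549450549452
[[-135, -47, 86], [-129, -46, 80], [-123, -52, 76], [-117, -53, 71], [-111, -26, 71], [-105, -28, 70], [-99, -48, 74], [-93, -37, 69], [-87, -41, 83], [-81, -42, 111], [-75, -44, 118], [-69, -44, 147], [-63, -45, 147]]
```

The post gives elastically under about 8 N and springs back, so it is seated in the notch against the stop, well below 30 N. Backing off now, clear of the arm.

Call:
drive_tool(
  deltas="20 0 -10 0 0;20 -10 -40 0 0;20 -20 -70 30 0;20 -40 -110 60 0.15;20 -55 -150 60 0.3;20 -63 -190 60 0.45;20 -63 -205 60 0.6;20 -63 -205 40 0.75;20 -63 -205 20 0.9;20 -63 -205 0 1.045;20 -63 -205 -20 1.045;20 -63 -205 -40 1.045",
)

```text
time_s: 18.2
position: [0.4194, -0.2184, 0.126]
tcp_rot: [[-0.162, 0.987, -0.001], [0.987, 0.162, 0.002], [0.002, -0.0, -1.0]]
force: [0.7, -0.3, -3.2]
opening: 0.409
grasp_force: 30.0
```

```bash
python3 - <<'E'
from h import *
s=imaging.capture("side");cv2.imwrite("pics/s7.png",s[:,:,::-1])
for f in("side0","s3x","s7"):
    I=cv2.imread(f"pics/{f}.png")
    if I is None: continue
    c=I[195:235,325:365].astype(int)
    m=(c[:,:,2]-c[:,:,0]>55)&(c[:,:,1]-c[:,:,0]>30)&(c[:,:,1]>.62*c[:,:,2])
    ys,xs=np.where(m);print(f,len(xs),xs.mean()+325 if len(xs) else 0,ys.mean()+195 if len(xs) else 0, sorted(zip((ys+195).tolist(),(xs+325).tolist()))[:14])
st=bot.read_state();print(st["position"],st["force"],np.degrees(np.arctan2(st["tcp_rot"][1][1],st["tcp_rot"][0][1])))
t=imaging.capture("top");cv2.imwrite("pics/t7.png",t[:,:,::-1])
E
python3 -c "from ang import *;arm()"|grep -A2 swing
```

```text
side0 150 337.90666666666664 212.6 [(195, 349), (196, 349), (197, 349), (197, 350), (198, 335), (198, 336), (198, 350), (199, 328), (199, 329), (199, 330), (199, 331), (199, 335), (199, 336), (199, 337)]
s7 193 340.3419689119171 213.84455958549222 [(195, 348), (195, 349), (196, 349), (197, 335), (197, 336), (197, 349), (197, 350), (198, 330), (198, 331), (198, 335), (198, 336), (198, 337), (198, 350), (199, 328)]
[ 0.41783693 -0.21723543  0.12344749] [-0.87350486  0.61379412 -5.72675191] 9.263552750516824
swing slope -0.1666666666666668 y at -30 -52.5
[[-135, -35, 151], [-129, -36, 150], [-123, -37, 151], [-117, -38, 155], [-111, -39, 157], [-105, -40, 156], [-99, -41, 158], [-93, -42, 156], [-87, -43, 156], [-81, -44, 145], [-75, -46, 126], [-69, -46, 152], [-63, -47, 149]][ WARN:0@1.877] global loadsave.cpp:275 findDecoder imread_('pics/s3x.png'): can't open/read file: check file path/integrity
```

Call:
drive_tool(
  deltas="20 0 0 -30 0;20 0 0 -55 0;20 0 0 -63 0;20 0 0 -65 0;20 0 0 -65 0;60 0 0 -65 0;87 0 0 -65 0;87 0 0 -65 0;87 0 0 -65 0",
)

```text
time_s: 19.25
position: [0.4201, -0.2198, 0.0625]
tcp_rot: [[-0.161, 0.987, 0.001], [0.987, 0.161, -0.001], [-0.001, 0.001, -1.0]]
force: [0.7, -0.0, -0.0]
opening: 0.685
grasp_force: 0.0
```

Call:
drive_tool(
  deltas="87 0 0 50 0;87 0 0 100 0.15;87 0 0 130 0.3;87 20 40 140 0.45;87 30 80 140 0.6;87 40 120 140 0.75;87 40 160 140 0.9;87 30 160 140 1.05;87 20 160 140 1.2;87 20 160 140 1.35;87 20 160 140 1.5;87 20 160 140 1.573",
)

```text
time_s: 20.45
position: [0.4395, -0.0593, 0.2021]
tcp_rot: [[-0.986, -0.168, 0.0], [-0.168, 0.986, -0.0], [-0.0, -0.0, -1.0]]
force: [-0.1, 0.2, 0.4]
opening: 0.999
grasp_force: 0.0
```

```bash
sed -i 's/^for i in range(1,n):$/&/' post.py; python3 post.py
python3 - <<'E'
from h import *
s=bot.read_state();print(s["position"],s["force"],np.degrees(np.arctan2(s["tcp_rot"][1][1],s["tcp_rot"][0][1])))
A,B=[cv2.imread(f"pics/{f}.png").astype(int) for f in("side0","s7")]
for n,I in(("0",A),("7",B)):
    print(n);print((I[200:222,332:346,2]-I[200:222,332:346,0]))
E
```

```text
[[362.0, 288.0], [379.0, 288.0], [395.0, 289.0], [405.0, 290.0]] [-0.16960165  0.37889003 -0.75809269]
[ 0.43955508 -0.05933795  0.20207046] [-0.16960165  0.37889003 -0.75809269] 99.70817131297191
0
[[84 72 53 68 79 82 72 52 49 51 49 50 50 69]
 [84 71 52 61 75 80 77 65 49 46 51 50 50 51]
 [80 71 47 45 54 52 53 47 48 44 50 49 47 49]
 [56 50 46 46 46 45 46 46 47 49 50 50 51 57]
 [47 47 46 48 47 47 48 45 50 45 48 53 50 50]
 [48 47 46 46 42 45 46 50 52 51 51 49 51 50]
 [46 46 47 47 47 47 65 77 75 68 51 48 51 52]
 [54 58 64 65 48 48 74 94 87 64 35 43 50 50]
 [80 79 78 68 44 24 26 29 19 12 12 27 49 49]
 [84 85 79 76 56 12  3  4  6  4  4 21 50 49]
 [83 82 80 76 60 15  3 17 25 10  4 24 48 53]
 [78 78 78 76 60 12 15 64 82 39  9 15 41 64]
 [65 75 76 77 61 10 13 58 72 38 13 10 18 35]
 [59 76 78 78 59 13  5 18 20 14 10 11  8 17]
 [52 64 77 74 61 19  5  8  8  8  7  8  7 11]
 [50 61 79 68 44 24  3  5  8  5  6  7  4  8]
 [64 58 72 69 36 12  3  4  8  8 10  7  9  8]
 [67 50 59 55 18  5  3  3  6  8  9 12 10  8]
 [67 47 38 19  5  1  3  2  5 10 10  9  9  6]
 [69 46 34  9  2  2  1  6  4  5 10  9 10  9]
 
[... 382 characters left out ...]
54 61 72 71 54 52 52 54]
 [58 57 68 72 49 51 70 88 87 67 42 46 53 56]
 [88 87 85 74 46 23 26 28 20 14 13 30 51 55]
 [92 91 87 83 60 14  4  6  2  4  6 24 49 54]
 [87 85 83 84 65 16  3 18 26 11  4 29 50 57]
 [85 85 84 83 63 15 17 68 87 44 11 18 41 68]
 [69 83 83 82 61 14 15 61 77 41 12 10 17 38]
 [47 63 60 53 38  7  9 20 26 16 11 11 12 19]
 [15 16 14 13 10  8 11 11 11  7 10 10  8 10]
 [12 12 11 10  8 10  7  9  8  8  6  5  5  8]
 [11 10 11 10  9  6 10 11 11 11  9  8  8  8]
 [11 10 10  9  8  6  7 10  9 11 11 11  8  7]
 [ 9  7  4  7  7  6  6  5  5  6  5  5  6  6]
 [ 5  6  7  5  5  4  4  4  8  6  3  5  4  6]
 [11 10 11  9  6  7  6  5  6  5  8  5  4  6]
 [38 46 41 26 27 27 16  4  5  4  6  6  5  5]]
```

Broom is set down. Now I'll confirm the catch directly: bare fingers loosely around the post (45 mm opening), pressing gently towards the stop.

Call:
drive_tool(
  deltas="45 30 30 0 0;45 53 79 0 0;45 53 79 -10 0;45 53 79 -50 0;45 53 79 -80 0;45 53 79 -87 0;45 53 79 -87 0;45 53 83 -87 0;45 53 88 -87 0;45 53 88 -87 0",
)

```text
time_s: 21.5
position: [0.4934, 0.029, 0.1161]
tcp_rot: [[-0.986, -0.164, 0.003], [-0.164, 0.986, -0.0], [-0.002, -0.001, -1.0]]
force: [-0.5, 0.1, 0.1]
opening: 0.517
grasp_force: 0.0
```

Call:
drive_tool(
  deltas="45 0 2 0 0;45 0 4 0 0;45 0 4 0 0",
)

```text
time_s: 21.8
position: [0.4928, 0.0328, 0.1151]
tcp_rot: [[-0.986, -0.164, 0.0], [-0.164, 0.986, -0.0], [-0.0, -0.0, -1.0]]
force: [-0.2, -0.0, -0.3]
opening: 0.521
grasp_force: 0.0
```

Call:
drive_tool(
  deltas="45 0 2 0 0;45 0 3 0 0;45 0 3 0 0",
)

```text
time_s: 22.1
position: [0.4927, 0.0356, 0.1148]
tcp_rot: [[-0.987, -0.164, -0.0], [-0.164, 0.987, -0.0], [0.0, -0.0, -1.0]]
force: [0.5, 0.3, -0.4]
opening: 0.519
grasp_force: 0.0
```

Call:
drive_tool(
  deltas="45 0 2 0 0;45 0 3 0 0;45 0 3 0 0",
)

```text
time_s: 22.4
position: [0.4926, 0.0382, 0.1148]
tcp_rot: [[-0.986, -0.164, -0.001], [-0.164, 0.986, -0.001], [0.001, -0.001, -1.0]]
force: [-0.6, -3.5, -0.0]
opening: 0.521
grasp_force: 1.6
```

Call:
drive_tool(
  deltas="45 0 2 0 0;45 0 3 0 0;45 0 3 0 0",
)

```text
time_s: 22.7
position: [0.4924, 0.0411, 0.1147]
tcp_rot: [[-0.986, -0.164, -0.001], [-0.164, 0.986, -0.001], [0.001, -0.001, -1.0]]
force: [-1.1, -5.4, -0.5]
opening: 0.517
grasp_force: 2.5
```

Call:
drive_tool(
  deltas="45 0 1 0 0;45 0 2 0 0;45 0 2 0 0",
)

```text
time_s: 23.0
position: [0.4923, 0.0427, 0.1147]
tcp_rot: [[-0.986, -0.164, -0.001], [-0.164, 0.986, -0.002], [0.001, -0.001, -1.0]]
force: [-1.4, -6.7, -1.4]
opening: 0.516
grasp_force: 3.2
```

Call:
drive_tool(
  deltas="45 0 2 0 0;45 0 4 0 0;45 0 4 0 0",
)

```text
time_s: 23.3
position: [0.4923, 0.0461, 0.1146]
tcp_rot: [[-0.986, -0.165, -0.001], [-0.165, 0.986, -0.003], [0.002, -0.003, -1.0]]
force: [-1.9, -8.1, -0.8]
opening: 0.519
grasp_force: 4.4
```

Call:
drive_tool(
  deltas="45 0 2 0 0;45 0 4 0 0;45 0 4 0 0",
)

```text
time_s: 23.6
position: [0.4923, 0.0493, 0.1146]
tcp_rot: [[-0.986, -0.166, -0.001], [-0.166, 0.986, -0.004], [0.002, -0.004, -1.0]]
force: [-2.5, -12.1, -1.8]
opening: 0.519
grasp_force: 5.9
```

```bash
python3 -c "from ang import *;arm();s=bot.read_state();print(s['force'],s['position'])"|grep -A2 swing
```

```text
swing slope -0.2500000000000003 y at -30 -52.46428571428572
[[-135, -26, 84], [-129, -26, 78], [-123, -31, 73], [-117, -26, 72], [-111, -26, 69], [-105, -37, 68], [-99, -36, 127], [-93, -36, 149], [-87, -38, 148], [-81, -39, 136], [-75, -42, 115], [-69, -43, 148], [-63, -44, 153]]
[ -1.41556853 -11.64074107  -1.78719818] [0.4922411  0.04932496 0.11458788]
```

Call:
drive_tool(
  deltas="45 0 -6 0 0;45 0 -12 0 0;45 0 -18 0 0;45 0 -22 0 0;45 0 -22 0 0",
)

```text
time_s: 24.15
position: [0.493, 0.0296, 0.1149]
tcp_rot: [[-0.987, -0.163, 0.001], [-0.163, 0.987, 0.001], [-0.001, 0.0, -1.0]]
force: [-0.6, -0.6, 0.4]
opening: 0.517
grasp_force: 0.0
```

```bash
python3 -c "from ang import *;arm();s=bot.read_state();print(s['force'],s['position'])"|grep -A2 swing
```

```text
swing slope -0.1369047619047626 y at -30 -51.410714285714306
[[-135, -26, 86], [-129, -26, 81], [-123, -26, 77], [-117, -26, 74], [-111, -26, 70], [-105, -45, 68], [-99, -43, 112], [-93, -42, 152], [-87, -43, 155], [-81, -44, 143], [-75, -46, 125], [-69, -46, 151], [-63, -47, 148]]
[ 0.33009874 -0.65807192 -0.17923224] [0.4929123  0.02974802 0.11492338]
```

It returns to exactly the same angle, so the stop is springy and the arm sits against it. Now a light backward pull (under 4 N) to check the catch holds.

Call:
drive_tool(
  deltas="45 0 -10 0 0;45 0 -18 0 0;45 0 -20 0 0;45 0 -20 0 0",
)

```text
time_s: 24.6
position: [0.4928, 0.009, 0.1149]
tcp_rot: [[-0.987, -0.162, 0.0], [-0.162, 0.987, 0.0], [-0.0, 0.0, -1.0]]
force: [0.6, -0.3, -0.0]
opening: 0.517
grasp_force: 0.0
```

Call:
drive_tool(
  deltas="45 0 -1 0 0;45 0 -2 0 0;45 0 -2 0 0",
)

```text
time_s: 24.9
position: [0.4927, 0.0076, 0.1148]
tcp_rot: [[-0.987, -0.164, -0.0], [-0.164, 0.987, 0.0], [0.0, 0.0, -1.0]]
force: [-0.6, 0.4, 0.4]
opening: 0.518
grasp_force: 0.0
```

Call:
drive_tool(
  deltas="45 0 -1 0 0;45 0 -2 0 0;45 0 -2 0 0",
)

```text
time_s: 25.2
position: [0.4927, 0.0056, 0.1148]
tcp_rot: [[-0.987, -0.163, -0.0], [-0.163, 0.987, 0.0], [0.0, 0.0, -1.0]]
force: [-0.2, 0.8, 1.0]
opening: 0.517
grasp_force: 0.0
```

Call:
drive_tool(
  deltas="45 0 -1 0 0;45 0 -1 0 0;45 0 -1 0 0",
)

```text
time_s: 25.5
position: [0.4927, 0.0046, 0.1148]
tcp_rot: [[-0.987, -0.163, -0.0], [-0.163, 0.987, 0.0], [0.0, 0.0, -1.0]]
force: [0.5, -0.1, -0.6]
opening: 0.519
grasp_force: 0.3
```

Call:
drive_tool(
  deltas="45 0 -1 0 0;45 0 -1.5 0 0;45 0 -1.5 0 0",
)

```text
time_s: 25.8
position: [0.4926, 0.003, 0.1148]
tcp_rot: [[-0.987, -0.163, -0.0], [-0.163, 0.987, 0.0], [0.0, 0.0, -1.0]]
force: [-0.4, 0.8, 0.1]
opening: 0.518
grasp_force: 0.4
```

Call:
drive_tool(
  deltas="45 0 -1 0 0;45 0 -1 0 0;45 0 -1 0 0",
)

```text
time_s: 26.1
position: [0.4927, 0.002, 0.1148]
tcp_rot: [[-0.987, -0.163, -0.0], [-0.163, 0.987, -0.0], [0.0, -0.0, -1.0]]
force: [-0.5, 0.2, -0.3]
opening: 0.518
grasp_force: 0.3
```

```bash
python3 -c "from ang import *;arm();s=bot.read_state();print(s['force'],s['grasp_force'])"|grep -A2 swing
```

```text
swing slope -0.2472527472527476 y at -30 -57.82967032967034
[[-135, -44, 88], [-129, -29, 87], [-123, -26, 84], [-117, -35, 77], [-111, -36, 73], [-105, -35, 71], [-99, -45, 69], [-93, -45, 102], [-87, -45, 142], [-81, -46, 137], [-75, -47, 122], [-69, -48, 147], [-63, -49, 148]]
[ 0.26673076  0.28709758 -0.1182502 ] 0.26462484325747937
```

Call:
drive_tool(
  deltas="45 0 -1 0 0;45 0 -2 0 0;45 0 -2 0 0",
)

```text
time_s: 26.45
position: [0.4927, -0.0, 0.1148]
tcp_rot: [[-0.987, -0.163, -0.0], [-0.163, 0.987, 0.0], [0.0, 0.0, -1.0]]
force: [-0.0, 0.9, 0.5]
opening: 0.519
grasp_force: 0.4
```

Call:
drive_tool(
  deltas="45 0 -1 0 0;45 0 -2 0 0;45 0 -2 0 0",
)

```text
time_s: 26.75
position: [0.4927, -0.0019, 0.1149]
tcp_rot: [[-0.987, -0.163, -0.0], [-0.163, 0.987, 0.0], [0.0, 0.0, -1.0]]
force: [-0.9, 2.1, 0.2]
opening: 0.516
grasp_force: 0.9
```

Call:
drive_tool(
  deltas="45 0 -1 0 0;45 0 -2 0 0;45 0 -2 0 0",
)

```text
time_s: 27.05
position: [0.4927, -0.0038, 0.1149]
tcp_rot: [[-0.987, -0.163, -0.0], [-0.163, 0.987, 0.0], [-0.0, 0.0, -1.0]]
force: [-0.3, 3.4, -0.1]
opening: 0.516
grasp_force: 1.5
```

Resistance rises on the backward pull (about 3 N), so the notch holds the arm with a small play. Catch is home. I nudge it back to the middle of its play and withdraw.

Call:
drive_tool(
  deltas="45 0 15 0 0;45 0 30 0 0;45 0 38 0 0;45 0 40 0 0;45 0 40 0 0;45 0 26 0 0;45 0 26 0 0;45 0 26 40 0;45 0 26 80 0;45 0 26 90 0",
)

```text
time_s: 28.05
position: [0.4954, 0.0209, 0.2085]
tcp_rot: [[-0.987, -0.162, 0.008], [-0.162, 0.987, -0.001], [-0.008, -0.003, -1.0]]
force: [-0.2, 0.6, -0.3]
opening: 0.514
grasp_force: 0.0
```

```bash
python3 -c "from ang import *;arm();s=bot.read_state();print(s['force'],s['position'])"|grep -A2 swing
python3 - <<'E'
from h import *
b=imaging.capture("top");t=cam("top");p=proj(t,[.42,-.22,.06])[0];print(p)
x0,y0=(p-40).astype(int);c=b[y0:y0+80,x0:x0+80].astype(int)
m=((c[:,:,0]>165)&(c[:,:,1]>120)).astype(np.uint8);m=cv2.morphologyEx(m,cv2.MORPH_CLOSE,np.ones((7,7)))
n,l,st,ce=cv2.connectedComponentsWithStats(m);i=st[1:,4].argmax()+1
r=cv2.minAreaRect(np.argwhere(l==i)[:,::-1].astype(np.float32));B=cv2.boxPoints(r)+[x0,y0];W=ray(t,B,.052);print(st[i],W.mean(0),W)
q=(.6531,.0807,.1645);print("place",tow(q,[(-110,0,100)]))
E
```

```text
swing slope -0.18864468864468892 y at -30 -49.86263736263737
[[-135, -51, 87], [-129, -33, 88], [-123, -26, 86], [-117, -26, 82], [-111, -26, 76], [-105, -36, 74], [-99, -26, 71], [-93, -26, 67], [-87, -45, 90], [-81, -45, 128], [-75, -46, 123], [-69, -46, 150], [-63, -47, 148]]
[-0.21821619 -0.29005186  0.58088189] [0.49520907 0.02102542 0.20842198]
[364.61694827 252.48659389]
[  7  29  61  23 803] [ 0.42277042 -0.20790394  0.052     ] [[ 0.43123655 -0.09996853  0.052     ]
 [ 0.46517192 -0.30797599  0.052     ]
 [ 0.41410934 -0.31556056  0.052     ]
 [ 0.38056387 -0.10811068  0.052     ]]
place [[0.54458496 0.0626865  0.1       ]]
```

Call:
drive_tool(
  deltas="87 -15 -48 0 0;87 -30 -96 0 0;87 -45 -144 0 0;87 -60 -192 0 0;87 -73 -240 0 0;87 -74 -241 0 0;87 -74 -241 -50 0;87 -74 -241 -95 0;87 -74 -241 -130 0;87 -74 -241 -140 0;87 -74 -241 -142 0;87 -74 -241 -142 0",
)

```text
time_s: 29.35
position: [0.4191, -0.2188, 0.0631]
tcp_rot: [[-0.986, -0.164, 0.0], [-0.164, 0.986, -0.0], [-0.0, -0.0, -1.0]]
force: [0.1, 0.2, 0.8]
opening: 1.0
grasp_force: 0.0
```

Call:
drive_tool(
  deltas="87 0 0 -2 0;20 0 0 -2 0;20 0 0 -2 0;20 0 0 -2 0;20 0 0 -2 0;20 0 0 -2 0;20 0 0 -2 0;20 0 0 -2 0;20 0 0 -2 0;20 0 0 -2 0",
)

```text
time_s: 30.35
position: [0.4189, -0.2192, 0.0608]
tcp_rot: [[-0.987, -0.164, 0.0], [-0.164, 0.987, -0.0], [-0.0, -0.001, -1.0]]
force: [0.5, -0.8, -1.0]
opening: 0.411
grasp_force: 30.0
```

Call:
drive_tool(
  deltas="20 0 0 45 0;20 0 0 90 0;20 0 0 140 0;20 20 45 140 0;20 40 90 140 0;20 60 135 140 0;20 80 180 140 0;20 100 224 140 0;20 119 266 140 0;20 126 282 140 0;20 126 282 140 0;20 126 282 140 0",
)

```text
time_s: 31.55
position: [0.5435, 0.0633, 0.1998]
tcp_rot: [[-0.986, -0.165, -0.003], [-0.165, 0.986, -0.0], [0.003, 0.0, -1.0]]
force: [0.4, 0.3, -4.0]
opening: 0.411
grasp_force: 30.0
```

Run:
```python
from h import *
s=bot.read_state();c=cam("wrist");w=imaging.capture("wrist");cv2.imwrite("pics/w8.png",w[:,:,::-1])
p=s["position"];d=p[:2]-[.6531,.0807];cc,ss=np.cos(.1645),np.sin(.1645);print(p,"rack",cc*d[0]+ss*d[1],-ss*d[0]+cc*d[1],s["force"],s["opening"],s["time_s"])
print(np.degrees(np.arctan2(s["tcp_rot"][1][1],s["tcp_rot"][0][1])))
```

```text
[0.54347343 0.06328298 0.19984581] rack -0.11099884990113434 0.0007704505924177457 [ 0.42438817  0.26719027 -3.96922177] 0.410957067440208 31.55
99.48633436777045
```

Call:
drive_tool(
  deltas="20 0.5 0 -15 0;20 1 0 -28 0;20 1 0 -33 0;20 1 0 -36 0;20 1 0 -36 0;20 1 0 -36 0",
)

```text
time_s: 32.2
position: [0.5539, 0.0614, 0.1686]
tcp_rot: [[-0.987, -0.161, 0.019], [-0.161, 0.987, -0.001], [-0.019, -0.004, -1.0]]
force: [9.3, 2.9, 5.8]
opening: 0.417
grasp_force: 30.0
```

Call:
drive_tool(
  deltas="20 0 0 -1 0;20 0 0 -2 0;20 0 0 -2 0;20 0 0 -2 0",
)

```text
time_s: 32.6
position: [0.5545, 0.0615, 0.1672]
tcp_rot: [[-0.987, -0.161, 0.021], [-0.161, 0.987, -0.001], [-0.02, -0.004, -1.0]]
force: [9.0, 2.2, 8.3]
opening: 0.411
grasp_force: 30.0
```

```bash
python3 - <<'E'
from h import *
a=imaging.capture("side");b=imaging.capture("top");w=imaging.capture("wrist")
r=lambda I,f:cv2.resize(I,None,fx=f,fy=f,interpolation=2)[:,:,::-1]
cv2.imwrite("pics/s9.png",np.vstack([np.hstack([r(a[130:290,260:400],2.15),r(b[140:260,220:360],2.85)[:344]])[:, :700],r(w,.6)[:, :384][:256].copy() if 0 else np.pad(r(w,.62)[:250],((0,0),(0,700-397),(0,0)))]))
E
python3 -c "
import cv2;print(cv2.imread('pics/s9.png').shape)"
```

```text
Traceback (most recent call last):
ValueError: all the input array dimensions except for the concatenation axis must match exactly, but along dimension 0, the array at index 0 has size 344 and the array at index 1 has size 342
[ WARN:0@0.019] global loadsave.cpp:275 findDecoder imread_('pics/s9.png'): can't open/read file: check file path/integrity
Traceback (most recent call last):
AttributeError: 'NoneType' object has no attribute 'shape'
```

Run:
```python
from h import *
a=imaging.capture("side");b=imaging.capture("top");w=imaging.capture("wrist")
f=lambda I,s:cv2.resize(I,s,interpolation=2)[:,:,::-1]
cv2.imwrite("pics/s9.png",np.vstack([np.hstack([f(a[130:280,250:400],(330,330)),f(b[140:260,220:340],(330,330))]),f(w[:260],(660,268))]))
s=bot.read_state();print(s["force"],s["moment"],s["joint_positions"])
```

```text
[8.83563002 2.21330351 8.26886271] [ 0.20515366 -1.31825702  0.05632357] [-5.18550956e+00  2.88049626e+01  9.59107890e+01  8.03652789e-02
  5.40971485e+01 -1.04502754e+02]
```

View pics/s9.png

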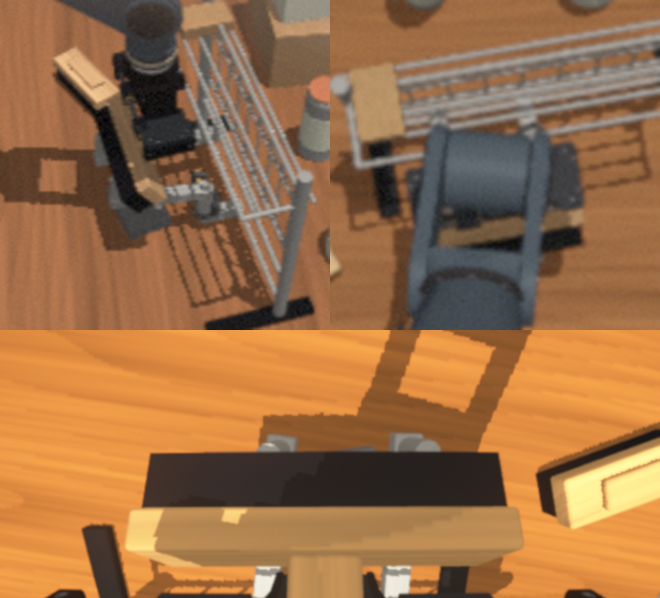

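The view shows the broom rolled about its long axis, bristles leaning to the front against the two posts, whose tops are at (277,442) and (415,440). I'll check numerically whether it was already tilted before the descent.

Run:
```python
from h import *
W8=cv2.imread("pics/w8.png"); w=imaging.capture("wrist")[:,:,::-1]; s=bot.read_state(); c=cam("wrist")
R=np.array(s["tcp_rot"]);p=np.array(s["position"])
def P(f,l,z): return p+R@np.array([f,l,-z])   # tool x,y ; z up from tcp (m)
for f in(.025,-.025):
    print("upright: blocktop",proj(c,P(f,.05,-.009))[0],"blockbot",proj(c,P(f,.05,-.031))[0],"bristle bot",proj(c,P(f,.05,-.061))[0])
def cols(I,x):
    return [(r,*I[r,x].tolist()[::-1]) for r in range(80,300,8)]
for x in(240,400): 
    print("x",x)
    for r in range(90,260,10): print(r,"w8",W8[r,x][::-1].tolist(),"now",w[r,x][::-1].tolist())
```

```text
upright: blocktop [401.24549721 205.17444177] blockbot [392.4224244  194.21874904] bristle bot [382.93076091 182.45346922]
upright: blocktop [394.31824196 278.95164059] blockbot [386.848341   261.83346003] bristle bot [378.64778232 243.07965794]
x 240
90 w8 [228, 142, 66] now [231, 146, 68]
100 w8 [204, 125, 58] now [230, 146, 68]
110 w8 [222, 137, 65] now [236, 152, 71]
120 w8 [221, 136, 63] now [64, 49, 43]
130 w8 [52, 41, 33] now [57, 46, 42]
140 w8 [51, 40, 35] now [56, 45, 43]
150 w8 [49, 40, 34] now [54, 45, 41]
160 w8 [49, 40, 35] now [53, 45, 42]
170 w8 [229, 175, 105] now [66, 52, 41]
180 w8 [221, 165, 99] now [187, 139, 85]
190 w8 [164, 122, 74] now [177, 131, 80]
200 w8 [168, 124, 75] now [180, 135, 82]
210 w8 [155, 116, 70] now [182, 136, 83]
220 w8 [154, 115, 70] now [157, 117, 72]
230 w8 [156, 115, 70] now [233, 153, 75]
240 w8 [222, 138, 64] now [231, 147, 70]
250 w8 [148, 92, 46] now [178, 111, 55]
x 400
90 w8 [121, 76, 38] now [143, 89, 45]
100 w8 [131, 81, 41] now [131, 115, 99]
110 w8 [127, 79, 39] now [113, 108, 100]
120 w8 [133, 83, 42] now [41, 34, 32]
130 w8 [37, 30, 27] now [39, 32, 31]
140 w8 [37, 30, 27] now [37, 31, 31]
150 w8 [37, 29, 26] now [38, 33, 30]
160 w8 [38, 31, 27] now [40, 34, 30]
170 w8 [154, 116, 69] now [78, 61, 43]
180 w8 [164, 123, 75] now [171, 128, 78]
190 w8 [172, 129, 77] now [172, 128, 78]
200 w8 [165, 122, 74] now [187, 139, 85]
210 w8 [169, 126, 75] now [192, 143, 86]
220 w8 [158, 118, 72] now [159, 120, 73]
230 w8 [160, 119, 72] now [226, 146, 75]
240 w8 [221, 137, 64] now [232, 148, 70]
250 w8 [222, 138, 64] now [213, 132, 64]
```

It was already tilted in the earlier image, so it slipped about the pad axis in transit. Estimating the angle.

Run:
```python
from h import *
s=bot.read_state(); c=cam("wrist");R=np.array(s["tcp_rot"]);p=np.array(s["position"])
for a in range(-10,75,7):
    t=np.radians(a); o=[]
    for f,z in((.025,-.061),(.025,-.031),(.025,-.009),(-.025,-.061)):
        dz=z-.019; f2=f*np.cos(t)-dz*np.sin(t); z2=.019+f*np.sin(t)+dz*np.cos(t)
        P=p+R@np.array([f2,.0,-z2]); o.append((round(proj(c,P)[0][1]),round(P[2]*1000)))
    print(a,o)
print(s["time_s"],R[:,0])
```

```text
-10 [(199, 103), (205, 132), (211, 154), (262, 113)]
-3 [(187, 105), (197, 134), (207, 156), (249, 108)]
4 [(176, 107), (190, 137), (203, 159), (236, 105)]
11 [(165, 112), (183, 141), (200, 163), (223, 103)]
18 [(154, 117), (177, 146), (198, 167), (211, 102)]
25 [(143, 123), (171, 151), (196, 171), (199, 103)]
32 [(134, 130), (167, 156), (196, 175), (187, 105)]
39 [(125, 138), (163, 162), (197, 179), (175, 108)]
46 [(117, 147), (161, 168), (199, 184), (164, 112)]
53 [(110, 156), (160, 175), (202, 189), (153, 117)]
60 [(105, 166), (161, 182), (206, 193), (143, 123)]
67 [(102, 176), (164, 189), (212, 198), (133, 131)]
74 [(101, 186), (169, 195), (219, 202), (124, 139)]
32.95 [-0.98673294 -0.16107187 -0.02034577]
```

The broom leans about 40° with its front bottom edge against the posts. If I lift slightly and draw the hand gently to the front, the posts should swing it upright in the grip.

Call:
drive_tool(
  deltas="20 0 0 5 0;20 0 0 9 0;20 0 0 9 0;20 -4 -0.7 9 0;20 -8 -1.3 9 0;20 -8 -1.3 9 0",
)

```text
time_s: 33.55
position: [0.5484, 0.0603, 0.1759]
tcp_rot: [[-0.987, -0.161, 0.026], [-0.161, 0.987, -0.0], [-0.026, -0.005, -1.0]]
force: [14.0, 2.0, 2.7]
opening: 0.409
grasp_force: 30.0
```

```bash
cat > edge.py <<'E'
from h import *
w=imaging.capture("wrist").astype(int); d=bot.read_state(); print(d["position"],d["force"],d["moment"])
for x in(200,240,400,430):
    m=w[:,x].sum(1)<190; r=np.where(m[80:240])[0]+80
    k=(w[:,x,0]-w[:,x,2]>55); print(x,"dark rows",(r.min(),r.max(),len(r)) if len(r) else None)
E
python3 edge.py
```

```text
[0.54842484 0.06029567 0.17590889] [13.40953605  1.76088188  2.82943986] [ 0.44688778 -2.50464311  0.21745928]
200 dark rows (np.int64(121), np.int64(170), 50)
240 dark rows (np.int64(120), np.int64(170), 51)
400 dark rows (np.int64(119), np.int64(170), 52)
430 dark rows (np.int64(119), np.int64(239), 62)
```

The pads hold more torque than expected. I'll go a little further against the posts; the force is nearly radial to the swing arm, so the stop isn't loaded.

Call:
drive_tool(
  deltas="20 -2 -0.3 0 0;20 -4 -0.7 0 0;20 -6 -1 0 0;20 -8 -1.3 0 0;20 -8 -1.3 0 0",
)

```text
time_s: 34.1
position: [0.5456, 0.0594, 0.1782]
tcp_rot: [[-0.986, -0.159, 0.038], [-0.16, 0.987, 0.0], [-0.037, -0.006, -0.999]]
force: [18.9, 5.9, 8.3]
opening: 0.413
grasp_force: 30.0
```

```bash
python3 edge.py
```

```text
[0.54561366 0.05939013 0.17814269] [17.51688436  5.37012588  8.03775453] [ 0.9155087  -3.40198669  0.08185214]
200 dark rows (np.int64(123), np.int64(171), 49)
240 dark rows (np.int64(123), np.int64(171), 49)
400 dark rows (np.int64(122), np.int64(171), 50)
430 dark rows (np.int64(121), np.int64(239), 57)
```

That isn't effective. I'll take it to free counter, press lightly and drag towards the robot so that counter friction rights it, then regrip.

Call:
drive_tool(
  deltas="20 15 2 0 0;20 20 2 20 0;20 20 0 50 0;20 15 -30 60 0;20 5 -75 60 0;20 -5 -120 60 0;20 -15 -165 60 0;20 -23 -210 60 0;20 -28 -245 60 0;20 -28 -260 60 0;20 -28 -260 60 0",
)

```text
time_s: 35.25
position: [0.5007, -0.2019, 0.2312]
tcp_rot: [[-0.987, -0.159, -0.001], [-0.159, 0.987, 0.001], [0.001, 0.001, -1.0]]
force: [0.3, -0.1, -3.2]
opening: 0.409
grasp_force: 30.0
```

Call:
drive_tool(
  deltas="20 0 0 -40 0;20 0 0 -75 0;20 0 0 -105 0;20 0 0 -125 0;20 0 0 -137 0;20 0 0 -140 0;20 0 0 -140 0;20 0 0 -140 0",
)

```text
time_s: 36.05
position: [0.5025, -0.1997, 0.0929]
tcp_rot: [[-0.987, -0.164, 0.002], [-0.164, 0.987, -0.001], [-0.002, -0.001, -1.0]]
force: [-0.2, 0.6, -2.7]
opening: 0.412
grasp_force: 30.0
```

```bash
python3 edge.py
```

```text
[ 0.50259271 -0.19986626  0.09302142] [ 0.38714289  0.28934188 -3.53250402] [ 0.10179131 -0.1142492   0.02502926]
200 dark rows (np.int64(123), np.int64(171), 49)
240 dark rows (np.int64(122), np.int64(171), 50)
400 dark rows (np.int64(121), np.int64(171), 51)
430 dark rows (np.int64(121), np.int64(171), 51)
```

Call:
drive_tool(
  deltas="20 0 0 -15 0;20 0 0 -25 0;20 0 0 -28 0;20 0 0 -28 0",
)

```text
time_s: 36.5
position: [0.5015, -0.1994, 0.0637]
tcp_rot: [[-0.987, -0.163, -0.001], [-0.163, 0.987, 0.0], [0.001, 0.001, -1.0]]
force: [0.8, 0.5, -3.2]
opening: 0.413
grasp_force: 30.0
```

Call:
drive_tool(
  deltas="20 0 0 -3 0;20 0 0 -6 0;20 0 0 -6 0",
)

```text
time_s: 36.8
position: [0.5016, -0.1995, 0.0577]
tcp_rot: [[-0.987, -0.163, -0.0], [-0.163, 0.987, 0.0], [0.0, 0.0, -1.0]]
force: [0.4, 1.1, -3.9]
opening: 0.413
grasp_force: 30.0
```

Call:
drive_tool(
  deltas="20 0 0 -3 0;20 0 0 -6 0;20 0 0 -8 0;20 0 0 -8 0",
)

```text
time_s: 37.2
position: [0.5015, -0.1994, 0.0494]
tcp_rot: [[-0.987, -0.163, -0.001], [-0.163, 0.987, 0.0], [0.001, 0.001, -1.0]]
force: [0.8, -0.2, -3.5]
opening: 0.411
grasp_force: 30.0
```

```bash
python3 edge.py
```

```text
[ 0.50159589 -0.1994722   0.04961216] [ 0.3379293   0.6651776  -3.81431938] [ 0.05223834 -0.16661782  0.03798522]
200 dark rows (np.int64(122), np.int64(171), 50)
240 dark rows (np.int64(121), np.int64(171), 51)
400 dark rows (np.int64(121), np.int64(171), 51)
430 dark rows (np.int64(121), np.int64(171), 51)
```

No contact yet at this height, so it leans nearer 50°. A better idea is to turn the hand half round so the bristles face the rack, put their edge under the shelf's front wire and raise. The wire then presses the bristle end down and rights the broom in the grip.

Call:
drive_tool(
  deltas="20 -10 10 45 -0.1;20 -30 30 95 -0.25;20 -50 50 145 -0.4;20 -50 50 195 -0.55;20 -50 50 200 -0.7;20 -50 50 200 -0.85;20 -50 50 200 -1;20 -50 50 200 -1.15;20 -50 50 200 -1.3;20 -50 50 200 -1.45;20 -50 50 200 -1.6;20 -50 50 200 -1.75",
)

```text
time_s: 38.45
position: [0.4511, -0.1493, 0.2498]
tcp_rot: [[0.021, 1.0, -0.001], [1.0, -0.021, 0.0], [0.0, -0.001, -1.0]]
force: [-0.1, 0.0, -3.6]
opening: 0.408
grasp_force: 30.0
```

Call:
drive_tool(
  deltas="20 0 0 0 -0.15;20 0 0 0 -0.3;20 0 0 0 -0.45;20 0 0 0 -0.6;20 0 0 0 -0.75;20 0 0 0 -0.9;20 0 0 0 -1.05;20 0 0 0 -1.2;20 0 0 0 -1.35;20 0 0 0 -1.39;20 0 0 0 -1.39",
)

```text
time_s: 39.55
position: [0.451, -0.1492, 0.2497]
tcp_rot: [[0.986, 0.165, -0.001], [0.165, -0.986, 0.0], [-0.001, -0.001, -1.0]]
force: [-0.3, 0.4, -3.6]
opening: 0.407
grasp_force: 30.0
```

```bash
cat > pos.py <<'E'
from h import *
s=bot.read_state();p=s["position"];d=p[:2]-[.6531,.0807];cc,ss=np.cos(.1645),np.sin(.1645);print(s["time_s"],p,"rack",cc*d[0]+ss*d[1],-ss*d[0]+cc*d[1],s["force"],np.degrees(np.arctan2(s["tcp_rot"][1][1],s["tcp_rot"][0][1])),s["joint_positions"][5])
E
python3 pos.py;python3 edge.py|tail -3
```

```text
39.55 [ 0.45102218 -0.1492004   0.24969967] rack -0.23699812112610075 -0.19370474895855516 [-0.28932432  0.37274938 -3.57925709] -80.48184752596691 48.68205731384607
240 dark rows (np.int64(122), np.int64(171), 50)
400 dark rows (np.int64(122), np.int64(170), 49)
430 dark rows (np.int64(122), np.int64(170), 49)
```

Call:
drive_tool(
  deltas="20 10 40 0 0;20 30 80 0 0;20 50 120 0 0;20 70 150 0 0;20 90 151 0 0;20 95 151 0 0;20 95 151 10 0;20 95 151 22 0;20 95 151 30 0;20 95 151 36 0;20 95 151 36 0",
)

```text
time_s: 40.7
position: [0.5458, 0.001, 0.2866]
tcp_rot: [[0.986, 0.164, -0.001], [0.164, -0.986, -0.0], [-0.001, 0.0, -1.0]]
force: [-0.9, 0.3, -3.8]
opening: 0.407
grasp_force: 30.0
```

```bash
python3 pos.py;python3 edge.py|tail -3
```

```text
40.7 [0.54579084 0.00102813 0.28664099] rack -0.11890751514270406 -0.061023474082609955 [-0.93919996  0.27744681 -3.7535618 ] -80.54654619905038 68.93764196574732
240 dark rows (np.int64(124), np.int64(170), 34)
400 dark rows (np.int64(124), np.int64(171), 35)
430 dark rows (np.int64(125), np.int64(171), 33)
```

The wire now overlays the bristles in the wrist image, so the bristle end is beneath it. Raising.

Call:
drive_tool(
  deltas="20 4 1 4 0;20 4 1 8 0;20 4 1 12 0;20 4 1 16 0;20 4 1 16 0",
)

```text
time_s: 41.25
position: [0.5506, 0.0028, 0.3022]
tcp_rot: [[0.986, 0.165, -0.0], [0.165, -0.986, 0.001], [-0.0, -0.001, -1.0]]
force: [-2.5, 0.1, -5.6]
opening: 0.412
grasp_force: 30.0
```

```bash
python3 pos.py;python3 edge.py|tail -3
```

```text
41.25 [0.55058298 0.00275112 0.30221011] rack -0.1138979183710275 -0.060108499004063544 [-2.51510286  0.11238037 -5.63287331] -80.49701234507128 69.13046730363114
240 dark rows (np.int64(148), np.int64(173), 26)
400 dark rows (np.int64(149), np.int64(173), 25)
430 dark rows (np.int64(149), np.int64(173), 25)
```

Call:
drive_tool(
  deltas="20 2 0.3 5 0;20 4 0.7 10 0;20 6 1 15 0;20 9 1.5 20 0;20 9 1.5 20 0",
)

```text
time_s: 41.8
position: [0.5606, 0.0041, 0.3231]
tcp_rot: [[0.986, 0.165, 0.002], [0.165, -0.986, -0.0], [0.002, 0.0, -1.0]]
force: [-2.2, 0.6, -4.2]
opening: 0.411
grasp_force: 30.0
```

```bash
python3 pos.py;python3 edge.py|tail -3
```

```text
41.8 [0.56059307 0.00406011 0.32308897] rack -0.10380859480702265 -0.06045642494358022 [-2.2270562   0.58996005 -4.21059184] -80.49711122323278 69.47479811198842
240 dark rows (np.int64(159), np.int64(180), 22)
400 dark rows (np.int64(159), np.int64(181), 23)
430 dark rows (np.int64(121), np.int64(181), 49)
```

It's righting: the block/bristle border moved from row 171 to 181, about 15° remaining. A bit more.

Call:
drive_tool(
  deltas="20 3 0.5 5 0;20 6 1 9 0;20 9 1.5 12 0;20 12 2 15 0;20 12 2 15 0",
)

```text
time_s: 42.35
position: [0.5748, 0.0058, 0.3387]
tcp_rot: [[0.986, 0.165, 0.008], [0.165, -0.986, -0.001], [0.008, 0.002, -1.0]]
force: [0.3, -0.2, -4.2]
opening: 0.415
grasp_force: 30.0
```

```bash
python3 pos.py;python3 edge.py|tail -3
```

```text
42.35 [0.57482077 0.00579988 0.33871597] rack -0.08948806228081653 -0.061070056921446327 [ 0.34082394 -0.18367544 -4.15117675] -80.49454529547187 69.8987719782462
240 dark rows (np.int64(165), np.int64(185), 21)
400 dark rows (np.int64(166), np.int64(185), 20)
430 dark rows (np.int64(83), np.int64(185), 70)
```

About 9° remains, and lowering it onto the arms will level it. Now move gently to above the target and down.

Call:
drive_tool(
  deltas="20 -5 -1 0 0;20 -14 -2 0 0;20 -26 -3 0 0;20 -35 0 0 0;20 -37 9 0 0;20 -37 22 0 0;20 -36 36 0 0;20 -34 47 0 0;20 -32 54 0 0;20 -31 57 0 0;20 -30 57 0 0;20 -30 57 0 0",
)

```text
time_s: 43.6
position: [0.542, 0.0627, 0.3367]
tcp_rot: [[0.986, 0.165, -0.0], [0.165, -0.986, -0.0], [-0.0, 0.0, -1.0]]
force: [-0.7, -0.5, -3.0]
opening: 0.41
grasp_force: 30.0
```

Call:
drive_tool(
  deltas="20 0 0 -5 0;20 0 0 -15 0;20 0 0 -30 0;20 0 0 -48 0;20 0 0 -68 0;20 0 0 -88 0;20 0 0 -106 0;20 0 0 -120 0;20 0 0 -129 0;20 0 0 -134 0;20 0 0 -136 0;20 0 0 -136 0",
)

```text
time_s: 44.8
position: [0.542, 0.0629, 0.201]
tcp_rot: [[0.986, 0.165, 0.0], [0.165, -0.986, -0.0], [0.0, 0.0, -1.0]]
force: [0.6, -1.0, -3.9]
opening: 0.412
grasp_force: 30.0
```

```bash
python3 pos.py;python3 edge.py|tail -3;python3 -c "
from ang import *
arm()"|grep -A2 swing
```

```text
44.8 [0.54197505 0.06289456 0.20100616] rack -0.11254060615608501 0.0006326484948617345 [ 0.56712935 -0.97471441 -3.89623362] -80.50370606011279 75.3833656044313
240 dark rows (np.int64(165), np.int64(183), 19)
400 dark rows (np.int64(166), np.int64(183), 18)
430 dark rows (np.int64(166), np.int64(183), 18)
swing slope 0.3269230769230767 y at -30 -18.82692307692309
[[-135, -35, 71], [-129, -37, 72], [-123, -52, 71], [-117, -80, 70], [-111, -41, 69], [-105, -45, 68], [-99, -48, 68], [-93, -47, 70], [-87, -49, 72], [-81, -26, 71], [-75, -26, 79], [-69, -26, 84], [-63, -26, 85]]
```

Call:
drive_tool(
  deltas="20 1 0 -8 0;20 2 0 -18 0;20 2 0 -26 0;20 2 0 -32 0;20 2 0 -35 0;20 2 0 -35 0",
)

```text
time_s: 45.5
position: [0.5433, 0.063, 0.1651]
tcp_rot: [[0.986, 0.165, -0.001], [0.165, -0.986, 0.0], [-0.001, -0.0, -1.0]]
force: [-0.2, -0.4, -3.6]
opening: 0.408
grasp_force: 30.0
```

Call:
drive_tool(
  deltas="20 0 0 -2 0;20 0 0 -4 0;20 0 0 -4 0",
)

```text
time_s: 45.8
position: [0.5443, 0.0629, 0.1629]
tcp_rot: [[0.986, 0.165, 0.002], [0.165, -0.986, -0.0], [0.002, 0.0, -1.0]]
force: [-0.3, 0.0, 1.6]
opening: 0.408
grasp_force: 30.0
```

Call:
drive_tool(
  deltas="20 0 0 -1 0;20 0 0 -3 0;20 0 0 -3 0",
)

```text
time_s: 46.1
position: [0.5458, 0.063, 0.1624]
tcp_rot: [[0.986, 0.165, 0.006], [0.165, -0.986, -0.0], [0.006, 0.001, -1.0]]
force: [-2.1, 0.3, 15.7]
opening: 0.411
grasp_force: 30.0
```

```bash
python3 pos.py;python3 edge.py|tail -3
```

```text
46.1 [0.54575296 0.06300419 0.16241877] rack -0.10879574599422193 0.00012213485856512468 [-2.09691044  0.32903574 15.7034912 ] -80.50139201904031 75.40312370850248
240 dark rows (np.int64(168), np.int64(186), 19)
400 dark rows (np.int64(90), np.int64(187), 24)
430 dark rows (np.int64(90), np.int64(187), 23)
```

Contact, with about 8° left in the grip. Released here it would settle flat about 11 mm too far back, so I lift slightly, shift 11 mm to the front, touch down lightly and let go.

Call:
drive_tool(
  deltas="20 0 0 6 0;20 0 0 9 0;20 -4 -0.7 9 0;20 -9 -1.5 9 0;20 -11 -1.8 9 0;20 -11 -1.8 7 0;20 -11 -1.8 5 0;20 -11 -1.8 3.5 0;20 -11 -1.8 3.5 0;20 -11 -1.8 3.5 0",
)

```text
time_s: 47.15
position: [0.5329, 0.0611, 0.1627]
tcp_rot: [[0.986, 0.165, 0.0], [0.165, -0.986, -0.0], [0.0, 0.0, -1.0]]
force: [-0.5, -0.3, 1.4]
opening: 0.414
grasp_force: 30.0
```

```bash
python3 pos.py;python3 edge.py|tail -3
```

```text
47.15 [0.53287831 0.06113221 0.16269195] rack -0.12180314705280401 0.00038376086959445235 [-0.54826258 -0.34957942  1.41070488] -80.49671365590424 75.10187827111518
240 dark rows (np.int64(167), np.int64(186), 20)
400 dark rows (np.int64(168), np.int64(186), 19)
430 dark rows (np.int64(168), np.int64(186), 19)
```

Call:
drive_tool(
  deltas="45 0 0 0 0;50 0 0 0 0;60 0 0 0 0;75 0 0 0 0;75 0 0 0 0;75 0 0 0 0",
)

```text
time_s: 47.8
position: [0.5328, 0.0611, 0.1623]
tcp_rot: [[0.986, 0.165, 0.0], [0.165, -0.986, 0.0], [0.0, 0.0, -1.0]]
force: [0.3, -0.6, -0.4]
opening: 0.82
grasp_force: 0.0
```

```bash
python3 pos.py;python3 edge.py
python3 - <<'E'
from h import *
# block outline on wrist view: bright-wood span per column
c=cam("wrist");w=imaging.capture("wrist").astype(int);cv2.imwrite("pics/w10.png",w[:,:,::-1])
s=bot.read_state()
for x in(-.135,-.11,-.085): print("block top edge expected px",x,[proj(c,tow((.6531,.0807,.1645),[(x*1000,y,152)]))[0].round().tolist() for y in(-80,-50,50,80)])
for col in(210,250,390,430): print(col,[tuple(w[r,col]) for r in range(170,262,6)])
E
```

```text
47.8 [0.53279697 0.06113624 0.16233227] rack -0.12188272363866581 0.0004010614628089694 [ 0.3072242  -0.62261949 -0.41066939] -80.50313529345314 75.1021322706953
[0.53278403 0.06113694 0.1623364 ] [-0.3112625   0.67006433 -0.20681451] [-0.10684368  0.11277786 -0.03469861]
200 dark rows (np.int64(106), np.int64(165), 6)
240 dark rows (np.int64(161), np.int64(239), 10)
400 dark rows (np.int64(162), np.int64(165), 4)
430 dark rows (np.int64(162), np.int64(165), 4)
block top edge expected px -0.135 [[440.0, 261.0], [393.0, 262.0], [235.0, 262.0], [188.0, 261.0]]
block top edge expected px -0.11 [[445.0, 225.0], [396.0, 225.0], [231.0, 225.0], [182.0, 225.0]]
block top edge expected px -0.085 [[451.0, 185.0], [400.0, 185.0], [228.0, 185.0], [177.0, 185.0]]
210 [(np.int64(128), np.int64(96), np.int64(58)), (np.int64(221), np.int64(164), np.int64(97)), (np.int64(238), np.int64(185), np.int64(108)), (np.int64(236), np.int64(184), np.int64(107)), (np.int64(125), np.int64(120), np.int64(110)), (np.int64(159), np.int64(154), np.int64(141)), (np.int64(175), np.int64(168), np.int64(155)), (np.int
[... 2056 characters left out ...]
4(174), np.int64(102)), (np.int64(124), np.int64(118), np.int64(107)), (np.int64(158), np.int64(152), np.int64(140)), (np.int64(175), np.int64(168), np.int64(155)), (np.int64(188), np.int64(181), np.int64(168)), (np.int64(186), np.int64(181), np.int64(167)), (np.int64(174), np.int64(168), np.int64(154)), (np.int64(148), np.int64(144), np.int64(132)), (np.int64(141), np.int64(106), np.int64(65)), (np.int64(142), np.int64(106), np.int64(65)), (np.int64(142), np.int64(104), np.int64(62)), (np.int64(177), np.int64(109), np.int64(53)), (np.int64(179), np.int64(109), np.int64(52))][ WARN:0@1.899] global loadsave.cpp:1063 imwrite_ Unsupported depth image for selected encoder is fallbacked to CV_8U.
```

The broom has dropped level: its top face spans rows 173 to 252, giving x ≈ -103. Rising clear.

Call:
drive_tool(
  deltas="87 0 0 0 0;87 0 0 0 0;87 0 0 15 0;87 0 0 45 0;87 0 0 90 0;87 0 0 140 0;87 -20 0 180 0;87 -60 0 190 0;87 -105 -10 190 0;87 -140 -50 190 0;87 -140 -100 190 0;87 -140 -150 190 0",
)

```text
time_s: 49.1
position: [0.3913, -0.0869, 0.353]
tcp_rot: [[0.986, 0.167, 0.002], [0.167, -0.986, -0.001], [0.002, 0.001, -1.0]]
force: [1.6, -0.5, 0.1]
opening: 0.997
grasp_force: 0.0
```

Call:
drive_tool(
  deltas="87 0 -50 0 0;87 0 -100 0 0;87 0 -150 0 0;87 0 -150 0 0",
)

```text
time_s: 49.5
position: [0.393, -0.2428, 0.3524]
tcp_rot: [[0.987, 0.158, 0.001], [0.158, -0.987, -0.004], [0.0, 0.004, -1.0]]
force: [0.1, 0.0, 0.1]
opening: 0.997
grasp_force: 0.0
```

```bash
python3 pos.py
python3 - <<'E'
from h import *
q=(.6531,.0807,.1645);t=cam("top");b=imaging.capture("top");A=b.astype(int);cv2.imwrite("pics/t11.png",b[:,:,::-1])
# rectify a 1 mm/px patch at z=.152 in rack frame: rows x -20..-200, cols y 120..-120
X,Y=np.meshgrid(np.arange(120,-121,-1.),np.arange(-50,-200,-1.))
p=proj(t,tow(q,np.c_[Y.ravel(),X.ravel(),np.full(X.size,152.)])).astype(np.float32).reshape(*X.shape,2)
R=cv2.remap(b,p[:,:,0],p[:,:,1],1).astype(int)
m=((R[:,:,0]>165)&(R[:,:,1]>125)&(R[:,:,0]-R[:,:,2]>45)).astype(np.uint8);m=cv2.morphologyEx(m,cv2.MORPH_OPEN,np.ones((5,5)))
n,l,st,ce=cv2.connectedComponentsWithStats(m);i=st[1:,4].argmax()+1
r=cv2.minAreaRect(np.argwhere(l==i)[:,::-1].astype(np.float32));print("block rack y",120-r[0][0],"x",-50-r[0][1],"size",r[1],"ang",r[2],st[i])
E
python3 -c "
from ang import *
arm()"|grep -A2 swing
```

```text
49.5 [ 0.39301348 -0.24276508  0.35235975] rack -0.3095457959029403 -0.27650688090958697 [0.05317145 0.034307   0.07715119] -80.894213393755 35.38668704635773
block rack y 2.0 x -99.5 size (51.0, 190.0) ang 90.0 [  23   24  191   52 8316]
swing slope -0.3159340659340659 y at -30 -70.0302197802198
[[-135, -37, 145], [-129, -36, 107], [-123, -37, 71], [-117, -35, 64], [-111, -61, 67], [-105, -34, 66], [-99, -31, 67], [-93, -60, 68], [-87, -77, 69], [-81, -78, 71], [-75, -45, 69], [-69, -48, 108], [-63, -48, 147]]
```

```bash
python3 -c "
from rig import bot
print(bot.hand_in())"
```

```text
the job is handed in; nothing more can be done
None
```

The job is handed in: the swing arm is out at about 1.72 rad and the broom head lies level across both arms, parallel to the rack's back, about 7–10 mm behind the x -110 mark (y +2). The catch could not be seen: I judge it home by feel, with about 0.03 rad of play, 3 N of resistance to a backward pull, and a springy return from a 12 N push. I used the broom head to hook the arm out because the tool could not tilt, and I pressed it against the rack posts and shelf wire to right it after it tipped in the grip. I did not check the other goods at the end.

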